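Light the bench shelf and file the walnut offcuts by length

ROBOT

A 7-joint arm with a two-finger parallel gripper is mounted at the origin on the work surface. World frame = base frame: x ahead of the robot, y to its left, z up, the work surface at z = 0. Lengths are in m, angles in rad, forces in N, time in s.
With the tool pointing down it reaches from about 0.425 to 0.925 m from the base axis. Payload 6.8 kg.
Tool frame: the origin (TCP) lies on the centre line of the jaws, within the pads' length; the fingertips stand 25 mm ahead of it and the grasp point (between the pads) lies 6 mm ahead of it; z points along the fingers, y is the line along which they close (so a half turn about z gives the same grasp; the last joint's range is limited). The gripper opens to 85 mm and grips with 20 to 120 N. Pads are 22 mm wide; open, the fingers measure 114 mm over their backs; the gripper's body (76 mm by 85 mm) begins 54 mm behind the grasp point. The pads swing forward as they close: fully open they stand 13 mm farther back than shut.
Start: joints at [1.167, 0.477, 0.022, 1.555, -0.011, 1.109, -0.083], TCP at [0.197, -0.646, 0.256] pointing down, gripper open.
Joint ranges: [-2.96, 2.96], [-0.34, 2.1], [-1.41, 1.46], [0.24, 2.44], [-1.37, 4.51], [0.17, 1.92], [-2.96, 2.96]. Speed limits (rad/s): [2.39, 2.39, 3.14, 3.14, 3.14, 3.14, 3.14].

INTERFACE

Orientations are given as a rotation vector (axis times angle).
In Python, from bench import telemetry, grab_frame, job gives the robot as it stands.
- The arm moves only by the tool apply_moves, never from a script. Its argument "rows" is a list of rows, each a list of 2 entries, a list of its own where there are three numbers: the shift along the tool's x, y, z each as a share of 250 mm, from -1 to 1, then the turn, a rotation vector about the tool's x, y, z each as a share of pi rad, from -1 to 1. A call has 1 to 10 rows; each row is the pose to reach, as a shift and turn from the pose commanded when the call began, along the tool's axes at that moment, turning the shorter way round; what a row does not reach only later rows make up. A row lasts 1/8 s, in which the tool goes at most 62.5 mm and 10.7 degrees, less where a joint would pass 70% of its speed; a pose out of reach is approached as far as the arm can. A call with a number of a shift or a turn outside -1 to 1 is refused whole. A call with a gripper value outside its range is refused whole. "jaw" is the gripper's target within -1 to 1 (fully open at 1, half-way at 0, shut at -1), set as the call begins (left out, the last holds). The fingers move at their own pace and stop on an object; "newtons" is the grip in N (left out, the last holds). Time passes only in rows, so rows that repeat a pose let the fingers close. It gives the time, the measured TCP pose, the force, the opening and the grip force at its end, in the units of the state.
- telemetry.get_obs(): the state, without advancing time (a new reading comes with each control period).
- grab_frame(name): name is "scene" or "top" or "wrist"; returns a dict with "frame" (420x560x3 uint8, red, green, blue), "vertical_fov" (degrees; the focal length in pixels is half the picture's height over the tangent of half this angle, whatever the lens; pixels are square), "cx", "cy" (the principal point, pixels), "k1" (the pictures are not rectified: a ray, as slopes to the right and down, at radius r is drawn at 1 + k1 r^2 times it, then the intrinsics apply), "origin" and "attitude" of the camera in the world. Camera axes: x right, y up, looking along -z (the intrinsics and any distortion apply to the point x, -y, -z); pixel columns grow to the right and rows downward; lengths in m; the calibration is good to about 2 mm. A picture is of the moment at which its call begins. There is no depth.
- job.hand_in(): hands the job in; it is judged then, once.
The state is a dict: "clock": time; "joints": joint angles; "qvel": joint speeds; "tau": joint torques, N m; "tcp_pos": TCP position; "orientation": TCP orientation; "contact_force": force on the tool from outside, world axes, zero at the start; "moment": the same for the moment, N m; "grip_width": finger opening in m; "gripper_force": force on a finger pad.
Only numpy, scipy, OpenCV 4.12 (cv2) and the standard library are available. Lean on these libraries where they do the work, as an engineer would, in place of code of your own. Each camera call takes 0.05 s, during which the arm holds its last target. There are 200 camera calls.

TASK

First put the shelf light on so you can see the lengths: its rocker faces down under the shelf's front lip, so reach in below the lip and push the hanging left end fully up. Then set (do not drop) each of the two loose walnut offcuts into the row of the sorting rack that already holds an offcut of its own length, right way up on the floor of the row and end to end with it, and leave everything else on the bench where it is.

Things in the scene. Friction and masses are not known exactly. Their poses are not given: they have to be found in the camera images.
- lamp: plywood bench shelf with a light under it, fixed: board 150 mm deep, 340 mm wide, 9 mm thick, underside 212 mm above the bench, on end panels set 50 mm back. Origin on the bench below the middle of the board's front edge (the lip); x points from lip to back, away from the robot, y along the lip to the left, z up. Tins and boxes stand on the board 90 mm or more behind the lip
- switch_box (a point): centre of the bottom of the white switch box (36 x 92 mm, 24 mm tall) under the board, 29 mm behind the lip and 60 mm left of the shelf's middle, 188 mm above the bench; axes as the lamp's. The box front is 11 mm behind the lip. A steel plate with two screw heads on top of the board lies exactly above it. The LED batten hangs 80 mm or more behind the lip
- rocker (a joint): light switch in the bottom of the box, facing straight down: black paddle 30 mm deep (14 to 44 mm behind the lip), 64 mm long along the lip, pivot across its middle, face 10 mm below the box. In rad: 0 to 0.04 = off, left end hanging 4 mm lower; 0.26 = stop, left end up; on above 0.21. No spring: needs about 4 N at the pad and stays where left
- rocker_pad (a point): point on the rocker's face to press straight up, 22 mm left of the pivot, 29 mm behind the lip, about 175 mm above the bench when off and 6 mm higher when on. Anywhere on the left end's front half serves as well. Because of the lip, fingers must lean at least about 30 degrees from vertical, tips away from the robot; 40 is comfortable
- rack: sorting rack, fixed: board 178 x 262 mm, origin at the centre of its underside, with three rows along its y axis, centred at x = -56, 0, +56 mm. Each is 32 mm wide, 240 mm long, floor 6 mm above the bench, between battens and end stops 12 mm above the bench. One offcut of each length lies in the +y half of a row; the -y halves are free (set down about y = -58 mm)
- loose_middle: loose, lying on the bench outside the rack: square-cut walnut moulding offcut, 22 mm wide, 35 mm tall, 75 mm long, 49 g. Origin: centre of its underside; y along its length, z up. Sides flat and parallel from 7 to 30 mm up (5 mm rebate below on one side, 16 mm wide crown above)
- loose_long: loose, lying on the bench outside the rack: square-cut walnut moulding offcut, 22 mm wide, 35 mm tall, 95 mm long, 62 g. Origin: centre of its underside; y along its length, z up. Sides flat and parallel from 7 to 30 mm up (5 mm rebate below on one side, 16 mm wide crown above)
- filed_short: already in one of the rack's rows: square-cut walnut moulding offcut, 22 mm wide, 35 mm tall, 55 mm long, 36 g. Origin: centre of its underside; y along its length, z up. Sides flat and parallel from 7 to 30 mm up (5 mm rebate below on one side, 16 mm wide crown above)
- filed_middle: already in one of the rack's rows: square-cut walnut moulding offcut, 22 mm wide, 35 mm tall, 75 mm long, 49 g. Origin: centre of its underside; y along its length, z up. Sides flat and parallel from 7 to 30 mm up (5 mm rebate below on one side, 16 mm wide crown above)
- filed_long: already in one of the rack's rows: square-cut walnut moulding offcut, 22 mm wide, 35 mm tall, 95 mm long, 62 g. Origin: centre of its underside; y along its length, z up. Sides flat and parallel from 7 to 30 mm up (5 mm rebate below on one side, 16 mm wide crown above)
- clamp: bystander: steel corner clamp with a knurled spin handle, about 160 mm across, 42 mm tall; origin near its inner corner, on the bench
- driver: bystander: chrome push-point driver lying on the bench, 195 mm long along its x axis, 29 mm tall; origin under its middle
- hanging_ring: bystander: squat brass hanging ring lying flat, 42 mm across, 9 mm tall; origin at its centre underneath
- tape: bystander: blue plastic tape measure case, 72 x 38 mm, 67 mm tall; origin at its centre underneath
- glue: bystander: white glue bottle, 54 mm across, 150 mm tall; origin at its centre underneath
- pin_pot: bystander: small steel pot, 64 mm across, 50 mm tall; origin at its centre underneath
Not all that is in view belongs to the job. Leave any green look-alike of the loose_long alone. What is shaped like the filed_long but red is not meant.

How it is judged:
On the way, in this order (a step that is already met when the one before it is completed fails the run):
1. the rocker under the lip is pushed over to on (value of joint rocker above 0.21 rad), for 0.2 s.
2. both loose offcuts lie in the rows of their own length (((x of loose_middle in the frame of rack between -0.072 and -0.04 m and x of filed_middle in the frame of rack between -0.072 and -0.04 m) or (x of loose_middle in the frame of rack between -0.016 and 0.016 m and x of filed_middle in the frame of rack between -0.016 and 0.016 m) or (x of loose_middle in the frame of rack between 0.04 and 0.072 m and x of filed_middle in the frame of rack between 0.04 and 0.072 m)) and ((x of loose_long in the frame of rack between -0.072 and -0.04 m and x of filed_long in the frame of rack between -0.072 and -0.04 m) or (x of loose_long in the frame of rack between -0.016 and 0.016 m and x of filed_long in the frame of rack between -0.016 and 0.016 m) or (x of loose_long in the frame of rack between 0.04 and 0.072 m and x of filed_long in the frame of rack between 0.04 and 0.072 m)) and z of loose_middle in the frame of rack between 0.002 and 0.01 m and angle between each of loose_middle, loose_long's own z axis and vertical below 0.1 rad and angle between the y axis of each of loose_middle, loose_long and the y axis of rack, either way round below 0.35 rad and y of loose_middle in the frame of rack between -0.1 and 0.1 m and z of loose_long in the frame of rack between 0.002 and 0.01 m and y of loose_long in the frame of rack between -0.1 and 0.1 m), for 0.2 s.
At the end, for the whole second after the job is handed in: Rocker on (above 0.21 rad). Each loose offcut at rest, upright (0.1 rad), on the floor (4 mm) of the row (16 mm off its centre line, 0.35 rad) that holds the filed offcut of its length, inside the row ends. Filed offcuts and six bystanders within 30 mm of their places; nothing dropped (all of step 2 and value of joint rocker above 0.21 rad and linear speed of each of loose_middle, loose_long below 0.02 m/s and distance of each of clamp, driver, hanging_ring, tape, glue, pin_pot, filed_short, filed_middle, filed_long from where it was at the start of the episode below 0.03 m); the robot touches nothing.
It fails at once if a bystander on the bench is pushed more than 30 mm from its place (distance of any of clamp, driver, hanging_ring, tape, glue, pin_pot from where it was at the start of the episode above 0.03 m).
It fails at once if one of the three offcuts already in the rack is pushed more than 30 mm from its place (distance of any of filed_short, filed_middle, filed_long from where it was at the start of the episode above 0.03 m).
It fails at once if a loose offcut is dropped (falls freely at more than 0.8 m/s) instead of being set down ((contact force between the fingers and loose_middle below 0.05 N and linear speed of loose_middle above 0.8 m/s) or (contact force between the fingers and loose_long below 0.05 N and linear speed of loose_long above 0.8 m/s)).
It also fails if it takes over 67 s, if anything falls off the work surface, if the arm or the gripper's body presses on something with over 40 N, if the wrist force passes 120 N, or if a joint passes its speed limit or range.

## Working session

There is one attempt and no reset: what is moved stays moved. The work goes in short steps, Python scripts to look and compute and a tool call to move; the robot and the scene stay as the last step left them, time stands still between calls to the robot, and variables do not carry over. Pictures are saved under pics/ and viewed, at most 10 in all, crops included, and the job is handed in when it is done.

Besides the shell and the picture viewer there is one more tool, called after "Emit:" as name(argument=value, ...) on one line, values as JSON. apply_moves: Moves the arm, as the interface text tells. Its arguments: {"type":"object","properties":{"rows":{"type":"array"},"jaw":{"type":"number"},"newtons":{"type":"number"}},"required":["rows"]}

```bash
ls; mkdir -p pics
cat > h.py <<'E'
import numpy as np, cv2, json
from scipy.spatial.transform import Rotation as R
from bench import telemetry, grab_frame, job
def rot(a):
    a=np.array(a,float)
    if a.shape==(3,3): return a
    if a.size==4: return R.from_quat(a).as_matrix()
    return R.from_rotvec(a).as_matrix()
def f_(c): return 210/np.tan(np.radians(c['vertical_fov'])/2)
def ray(c,u,v):
    f=f_(c); d=np.array([(u-c['cx'])/f,(v-c['cy'])/f]); s=d.copy()
    for _ in range(20): s=d/(1+c['k1']*(s@s))
    w=rot(c['attitude'])@np.array([s[0],-s[1],-1]); return np.array(c['origin']),w
def onz(c,u,v,z):
    o,w=ray(c,u,v); return o+w*(z-o[2])/w[2]
def proj(c,p):
    q=rot(c['attitude']).T@(np.array(p)-np.array(c['origin'])); s=np.array([q[0],-q[1]])/-q[2]
    s=s*(1+c['k1']*(s@s)); return s*f_(c)+[c['cx'],c['cy']]
def snap(n):
    c=grab_frame(n); return c
def save(c,name,crop=None,k=1):
    im=c['frame'][:,:,::-1]
    if crop: im=im[crop[1]:crop[3],crop[0]:crop[2]]
    cv2.imwrite('pics/'+name,cv2.resize(im,None,fx=k,fy=k,interpolation=cv2.INTER_CUBIC))
E
python3 - <<'E'
from h import *
import pickle
for n in('scene','top','wrist'):
    c=snap(n); save(c,n+'0.png'); pickle.dump(c,open(n+'0.pkl','wb'))
    print(n,{k:c[k] for k in c if k!='frame'})
a=cv2.imread('pics/top0.png'); 
print(telemetry.get_obs())
E
```

```text
pics
scene {'vertical_fov': 43.59545739692432, 'cx': 275.70418252480687, 'cy': 206.3939251331934, 'k1': 0.0187278758121234, 'origin': array([1.5638161 , 0.19097753, 1.04342075]), 'attitude': array([0.60024741, 0.78940873, 1.67404041])}
top {'vertical_fov': 47.52709270781433, 'cx': 280.3693572393862, 'cy': 210.75315442318805, 'k1': -0.0002653105383520266, 'origin': array([ 0.40491098, -0.05346946,  1.29821   ]), 'attitude': array([ 0.0810127 , -0.09387562, -1.54344832])}
wrist {'vertical_fov': 62.15751646535544, 'cx': 280.01683929358074, 'cy': 209.3721714845508, 'k1': -0.02887077300108924, 'origin': array([ 0.26526141, -0.62339575,  0.37202362]), 'attitude': array([-0.24132639,  0.18065229, -1.26691733])}
{'clock': 0.15, 'joints': array([ 1.16689594,  0.4776094 ,  0.02236752,  1.55617246, -0.01147448,
        1.10931592, -0.08312054]), 'qvel': array([ 0.00014518, -0.00093548, -0.00204734, -0.00532923,  0.00062249,
       -0.00088902, -0.00017038]), 'tau': array([ 2.58857377e-03, -5.96924758e+01,  1.60972808e+00, -2.81489575e+01,
        1.26049007e-02,  6.47259643e-03,  7.78634842e-06]), 'tcp_pos': array([ 0.19662856, -0.64530562,  0.25557192]), 'orientation': array([-3.10597468e+00, -4.62738481e-01,  5.15732018e-04]), 'contact_force': array([-0.55411116,  0.22994109, -0.36937592]), 'moment': array([-0.03313029,  0.02736313,  0.00638483]), 'gripper_force': 0.0, 'grip_width': 0.08542383847927922}
```

View pics/top0.png

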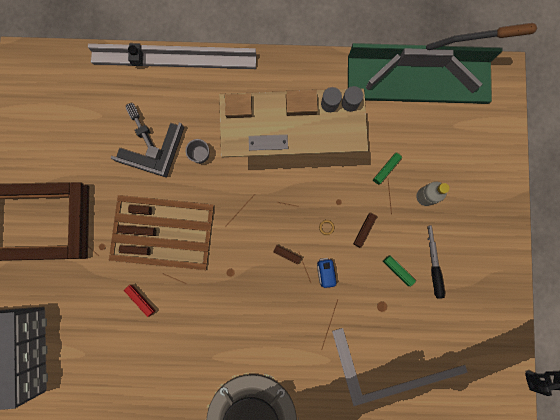

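View pics/scene0.png

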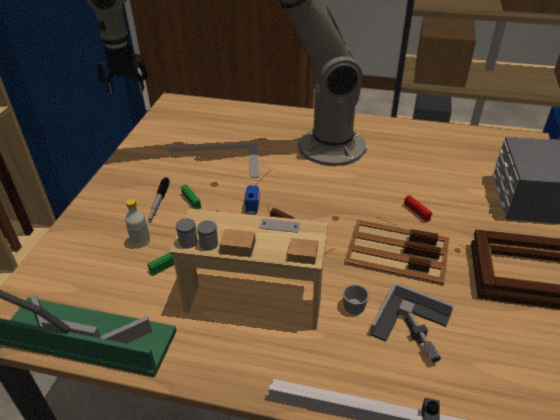

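The top view shows: loose walnut offcuts at about (288,254) and (366,230); green look-alikes at (388,168) and (400,271); red at (140,300). The rack is at (163,233) with filed offcuts on its left (+y), the shelf lip runs (220,157)–(370,152), and the switch plate is at (268,142). I'll measure these.

Run:
```python
from h import *
import pickle
c=pickle.load(open('top0.pkl','rb'))
hsv=cv2.cvtColor(c['frame'],cv2.COLOR_RGB2HSV)
im=c['frame'].astype(int)
for p in [(288,254),(366,230),(140,210),(138,231),(135,250),(120,225),(180,225),(300,200)]: print(p,c['frame'][p[1],p[0]],hsv[p[1],p[0]])
m=((hsv[:,:,2]<85)&(im[:,:,0]>im[:,:,2]+8)&(im[:,:,0]>im[:,:,1]+5)).astype(np.uint8)
m[:, :100]=0; m[:180]=0; m[300:]=0
n,l,s,ce=cv2.connectedComponentsWithStats(m)
for i in range(1,n):
    if s[i,4]>60:
        ys,xs=np.where(l==i); (r)=cv2.minAreaRect(np.c_[xs,ys].astype(np.float32))
        b=cv2.boxPoints(r); z=.030 if ce[i][0]>220 else .036
        P=np.array([onz(c,u,v,z)[:2] for u,v in b]); e=[np.linalg.norm(P[k]-P[(k+1)%4]) for k in(0,1)]
        k=int(np.argmax(e)); d=P[k]-P[(k+1)%4]
        print(i,ce[i].round(),s[i,4],'ctr',P.mean(0).round(3),'size',np.round(e,3),'ang of long axis',np.degrees(np.arctan2(d[1],d[0])).round(1))
# enlarge
im=c['frame'][:,:,::-1]
a=cv2.resize(im[185:275,100:230],None,fx=5,fy=5,interpolation=cv2.INTER_CUBIC)
cv2.imwrite('pics/rack.png',a)
b=cv2.resize(im[80:280,210:440],None,fx=3,fy=3,interpolation=cv2.INTER_CUBIC)
cv2.imwrite('pics/mid.png',b)
```

```text
(288, 254) [73 47 37] [  8 126  73]
(366, 230) [67 41 26] [ 11 156  67]
(140, 210) [66 41 30] [  9 139  66]
(138, 231) [67 42 31] [  9 137  67]
(135, 250) [69 40 28] [  9 152  69]
(120, 225) [79 57 44] [ 11 113  79]
(180, 225) [108  70  47] [ 11 144 108]
(300, 200) [148 111  75] [ 15 126 148]
21 [140. 209.] 193 ctr [0.54  0.309] size [0.024 0.066] ang of long axis 91.5
25 [210. 235.] 82 ctr [0.471 0.122] size [0.168 0.005] ang of long axis 175.7
31 [365. 230.] 337 ctr [ 0.502 -0.289] size [0.097 0.026] ang of long axis 153.0
32 [136. 230.] 340 ctr [0.488 0.316] size [0.032 0.119] ang of long axis 85.1
40 [135. 250.] 254 ctr [0.434 0.316] size [0.023 0.089] ang of long axis 88.4
41 [288. 254.] 255 ctr [ 0.433 -0.085] size [0.024 0.078] ang of long axis 64.9
69 [139. 292.] 90 ctr [0.324 0.301] size [0.016 0.058] ang of long axis 39.7
```

View pics/rack.png

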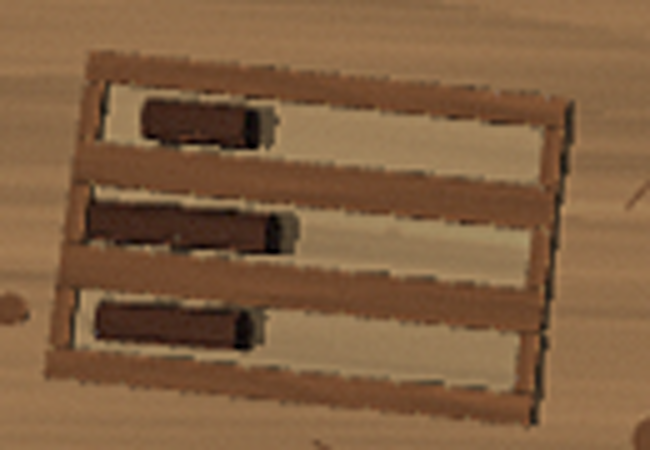

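View pics/mid.png

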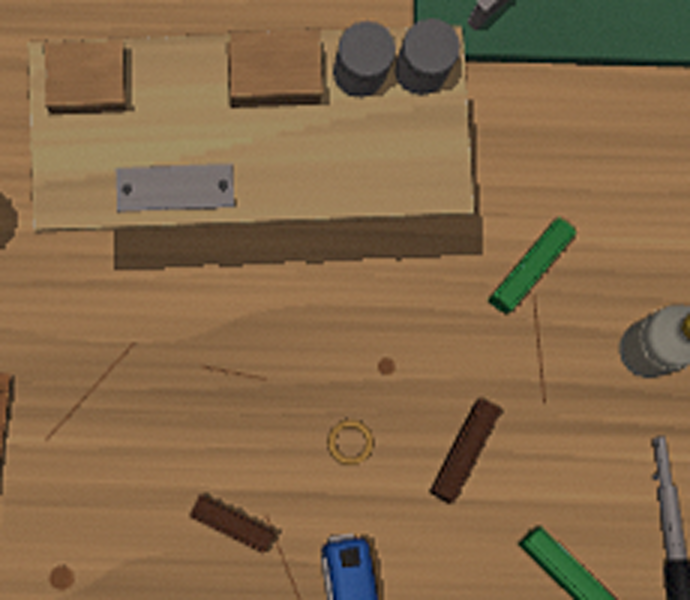

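```bash
cat >> h.py <<'E'
def to(T,Rm,ob=None):
    """shares for a target TCP pose from the present pose"""
    o=ob or telemetry.get_obs(); R0=rot(o['orientation']); p=R0.T@(np.array(T)-o['tcp_pos'])/.25
    r=R.from_matrix(R0.T@rot(Rm)).as_rotvec()/np.pi
    return p.round(4).tolist(),r.round(4).tolist()
E
python3 - <<'E'
from h import *
import pickle
c=pickle.load(open('top0.pkl','rb'))
px=lambda x,y,k,ox,oy:((x+.5)/k-.5+ox,(y+.5)/k-.5+oy)
def P(l,z,k,ox,oy): return np.array([onz(c,*px(x,y,k,ox,oy),z)[:2] for x,y in l])
r=P([(90,52),(575,100),(535,425),(45,378)],.012,5,100,185)
print('rack',r.round(3),r.mean(0).round(4),[np.linalg.norm(r[i]-r[(i+1)%4]).round(4) for i in range(4)])
y=(r[0]+r[3]-r[1]-r[2]); y/=np.linalg.norm(y); x=np.array([y[1],-y[0]]); print('rack y',y,'x',x)
x2=r[0]+r[1]-r[2]-r[3]; print('x meas',x2/np.linalg.norm(x2))
l=P([(35,230),(473,213),(463,27),(30,42)],.221,3,210,80)
print('lamp',l.round(3),[np.linalg.norm(l[i]-l[(i+1)%4]).round(4) for i in range(4)])
q=P([(117,168),(233,165),(235,208),(117,212)],.223,3,210,80)
ly=l[0]-l[1]; ly/=np.linalg.norm(ly); lx=np.array([ly[1],-ly[0]]); o=(l[0]+l[1])/2
print('lampx',lx,'o',o, 'plate in lamp', [(lx@(a-o)).round(3) for a in q],[(ly@(a-o)).round(3) for a in q], 'centre',q.mean(0), lx@(q.mean(0)-o), ly@(q.mean(0)-o))
E
```

```text
rack [[0.581 0.381]
 [0.561 0.117]
 [0.386 0.131]
 [0.404 0.394]] [0.4832 0.2554] [np.float64(0.2647), np.float64(0.1761), np.float64(0.2632), np.float64(0.1769)]
rack y [0.07147654 0.99744228] x [ 0.99744228 -0.07147654]
x meas [ 0.99703235 -0.07698371]
lamp [[ 0.648  0.078]
 [ 0.671 -0.258]
 [ 0.819 -0.25 ]
 [ 0.797  0.088]] [np.float64(0.3369), np.float64(0.1484), np.float64(0.338), np.float64(0.1492)]
lampx [0.99776529 0.06681638] o [ 0.65946873 -0.09002253] plate in lamp [np.float64(0.046), np.float64(0.045), np.float64(0.011), np.float64(0.011)] [np.float64(0.104), np.float64(0.015), np.float64(0.015), np.float64(0.105)] centre [ 0.6834058 -0.0287316] 0.02797882164914643 0.05955457189408108
```

```bash
cat >> h.py <<'E'
Z=np.array([0,0,1.]); lx=np.array([.9978,.0668,0]); ly=np.array([-.0668,.9978,0]); lo=np.array([.6595,-.09,0])
ry=np.array([.0742,.9972,0]); rx=np.array([.9972,-.0742,0]); ro=np.array([.4832,.2554,0])
def tilt(fwd,th,sgn):
    z=np.sin(th)*fwd-np.cos(th)*Z; y=sgn*np.cross(Z,fwd); return np.c_[np.cross(y,z),y,z]
def stage(dx,dz,th,dy=.084):
    n=np.cos(th)*lx+np.sin(th)*Z; a=np.sin(th)*lx-np.cos(th)*Z
    return lo+.014*lx+dy*ly+.175*Z-.009*a-.011*n+dx*lx+dz*Z
E
python3 - <<'E'
from h import *
o=telemetry.get_obs(); print(rot(o['orientation']).round(3))
th=np.radians(50)
for s in(1,-1):
    Rm=tilt(lx,th,s); print(s,stage(-.12,.0,th),to(stage(-.12,.0,th),Rm))
    print(to([.42,-.42,.27],Rm))
E
```

```text
[[ 0.957  0.291 -0.001]
 [ 0.291 -0.957  0.001]
 [-0.    -0.001 -1.   ]]
1 [ 0.53418766 -0.01419847  0.1723586 ] ([2.0275, -2.0208, 0.3354], [-0.3944, -0.0459, -0.8456])
([1.1174, -0.6017, -0.057], [-0.3944, -0.0459, -0.8456])
-1 [ 0.53418766 -0.01419847  0.1723586 ] ([2.0275, -2.0208, 0.3354], [-0.0322, 0.2766, 0.068])
([1.1174, -0.6017, -0.057], [-0.0322, 0.2766, 0.068])
```

Emit:
apply_moves(rows=[[[1,-1,0],[0,0,0]],[[1,-1,0],[0,0,0]],[[1,-1,0],[0,0,0]],[[1,-1,0],[0,0,0]],[[1,-1,0],[0,0,0]],[[1,-1,0],[0,0,0]],[[1,-1,0],[0,0,0]]], jaw=-1, newtons=30)

```text
clock: 1.02
tcp_pos: [0.3649, -0.3304, 0.2564]
orientation: [-3.105, -0.473, -0.001]
contact_force: [0.5, 0.2, 0.4]
grip_width: -0.0002
gripper_force: 0.0
```

Run:
```python
from h import *
th=np.radians(50);Rm=tilt(lx,th,-1); print(to(stage(-.12,0.02,th),Rm)); print(telemetry.get_obs()['joints'])
```

```text
([1.0229, -1.0057, 0.2575], [-0.0329, 0.2762, 0.07])
[ 0.73694169  0.18301557 -0.14351654  1.97405169  0.03003254  0.9865894
 -0.68923682]
```

Emit:
apply_moves(rows=[[[1,-1,0.25],[-0.033,0.276,0.07]],[[1,-1,0.25],[-0.033,0.276,0.07]],[[1,-1,0.25],[-0.033,0.276,0.07]],[[1,-1,0.25],[-0.033,0.276,0.07]],[[1,-1,0.25],[-0.033,0.276,0.07]],[[1,-1,0.25],[-0.033,0.276,0.07]],[[1,-1,0.25],[-0.033,0.276,0.07]],[[1,-1,0.25],[-0.033,0.276,0.07]]])

```text
clock: 2.02
tcp_pos: [0.4564, -0.0677, 0.235]
orientation: [-2.912, -0.099, -1.044]
contact_force: [22.5, 52.3, -5.4]
grip_width: -0.0001
gripper_force: 0.0
```

Run:
```python
from h import *
o=telemetry.get_obs()
th=np.radians(50);Rm=tilt(lx,th,-1); print(o['joints'].round(2)); R0=rot(o['orientation']);print(R0.round(3),Rm.round(3)); print(np.degrees(np.arccos(-R0[2,2])), stage(-.12,.02,th))
for dx,dz in((-.07,-.02),(0,-.02),(0,0),(0,.006)): print(dx,dz,to(stage(dx,dz,th),Rm))
w=snap('wrist'); save(w,'w1.png')
```

```text
[ 1.59  0.01 -1.41  2.44 -1.37  0.17 -0.01]
[[ 0.77   0.076  0.633]
 [ 0.044 -0.997  0.065]
 [ 0.636 -0.022 -0.771]] [[ 0.641  0.067  0.764]
 [ 0.043 -0.998  0.051]
 [ 0.766 -0.    -0.643]]
39.53177618433901 [ 0.53418766 -0.01419847  0.1923586 ]
-0.07 -0.02 ([0.193, -0.1809, 0.5931], [-0.007, 0.0583, -0.003])
0 -0.02 ([0.409, -0.1784, 0.7712], [-0.007, 0.0583, -0.003])
0 0 ([0.4599, -0.1802, 0.7095], [-0.007, 0.0583, -0.003])
0 0.006 ([0.4752, -0.1807, 0.691], [-0.007, 0.0583, -0.003])
```

View pics/w1.png

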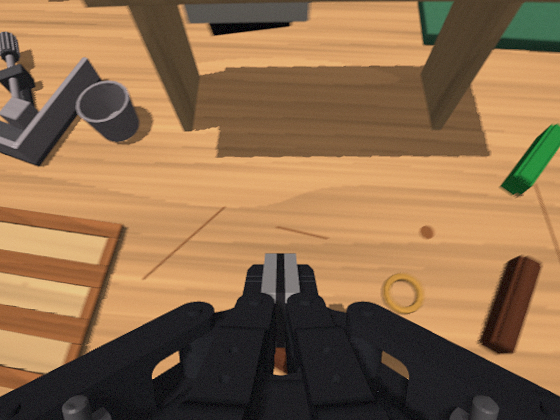

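The wrist view shows the box with the black rocker at (250,20), left of it the pot at (108,110), and nothing touching the fingers. The arm has folded to several joint limits, so I'll check the force before going on.

Run:
```python
from h import *
o=telemetry.get_obs(); print({k:np.round(v,3) for k,v in o.items()})
c=snap('scene'); save(c,'s1.png')
```

```text
{'clock': np.float64(2.075), 'joints': array([ 1.592,  0.008, -1.406,  2.435, -1.364,  0.17 , -0.016]), 'qvel': array([-0.078,  0.041,  0.015, -0.013,  0.002, -0.017,  0.057]), 'tau': array([ -6.792,  -5.7  ,  -9.738, -22.398,  -1.678,   1.549,   0.234]), 'tcp_pos': array([ 0.456, -0.072,  0.235]), 'orientation': array([-2.921, -0.092, -1.047]), 'contact_force': array([ 0.22 , -3.08 ,  1.004]), 'moment': array([-0.277,  0.595, -0.156]), 'gripper_force': np.float64(0.0), 'grip_width': np.float64(0.0)}
```

View pics/s1.png

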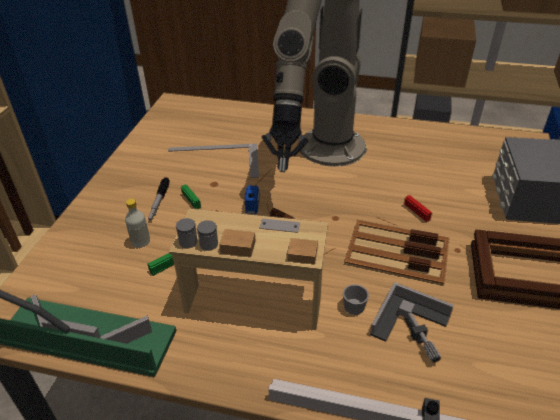

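```bash
cat > kin.py <<'E'
from h import *
import itertools
from scipy.optimize import least_squares
o=telemetry.get_obs()
S=[([ 1.16689594,0.4776094,0.02236752,1.55617246,-0.01147448,1.10931592,-0.08312054],[.19662856,-.64530562,.25557192],[-3.10597468,-.462738481,.000515732]),
([0.73694169,0.18301557,-0.14351654,1.97405169,0.03003254,0.9865894,-0.68923682],[.3649,-.3304,.2564],[-3.105,-.473,-.001]),
([1.592,.008,-1.406,2.435,-1.364,.17,-.016],[.456,-.072,.235],[-2.921,-.092,-1.047])]
def fk(q,s,p):
    q=np.array(q)*s; h,L1,L2,d,o1,o7=p
    A=R.from_euler('zyz',[q[0]+o1,q[1],q[2]],) if 0 else R.from_euler('ZYZ',[q[0]+o1,q[1],q[2]])
    B=A*R.from_euler('YZ',[q[3],q[4]]); C=B*R.from_euler('YZ',[q[5],q[6]+o7])
    return np.array([0,0,h])+A.apply([0,0,L1])+B.apply([0,0,L2])+C.apply([0,0,d]),C
if __name__=='__main__':
    best=[]
    for s in itertools.product([1,-1],repeat=4):
        s=np.array([s[0],1,s[1],1,s[2],1,s[3]])
        def f(p):
            e=[]
            for q,t,r in S:
                P,C=fk(q,s,p); e+=list((P-t)*5)+list((C.inv()*R.from_rotvec(r)).as_rotvec())
            return e
        for o7 in(0,1.57,3.14,-1.57):
            r=least_squares(f,[.35,.5,.45,.35,0,o7]); best.append((r.cost,s,r.x))
    best.sort(key=lambda b:b[0])
    for b in best[:3]: print(b[0],b[1],b[2].round(4))
E
python3 kin.py
```

```text
0.007364245371576761 [-1  1 -1  1 -1  1 -1] [ 0.2094  0.5806  0.4583  0.2677 -0.0929  1.4849]
0.007364245371577248 [-1  1 -1  1 -1  1 -1] [ 0.2094  0.5806  0.4583  0.2677 -0.0929  1.4849]
0.007364245371577664 [-1  1 -1  1 -1  1 -1] [ 0.2094  0.5806  0.4583  0.2677 -0.0929  1.4849]
```

Run:
```python
from kin import *
s=np.array([-1,1,-1,1,-1,1,-1]);p=[.2094,.5806,.4583,.2677,-.0929,1.4849]
lo_=np.array([-2.96,-.34,-1.41,.24,-1.37,.17,-2.96]);hi=np.array([2.96,2.1,1.46,2.44,4.51,1.92,2.96])
for th in(30,35,40,45,50,55):
  for dx,dz in((-.1,.05),(-.1,-.03),(-.06,-.03),(0,-.03),(0,.01)):
    t=np.radians(th);T=stage(dx,dz,t);Rm=R.from_matrix(tilt(lx,t,-1)); best=None
    for q3 in(0,-.6,.6):
      f=lambda q:np.r_[(fk(q,s,p)[0]-T)*5,(fk(q,s,p)[1].inv()*Rm).as_rotvec(),.003*q[2],.003*q[4]]
      r=least_squares(f,np.clip([.1,.1,q3,2,-q3,.6,0],lo_+.01,hi-.01),bounds=(lo_,hi))
      if best is None or r.cost<best.cost: best=r
    print(th,dx,dz,T.round(3),round(best.cost,5),best.x.round(2))
```

```text
30 -0.1 0.05 [ 0.554 -0.013  0.227] 0.0 [ 0.05  0.17 -0.1   2.19 -0.15  0.27 -1.41]
30 -0.1 -0.03 [ 0.554 -0.013  0.147] 1e-05 [-0.3   0.31  0.32  2.27 -1.26  0.17 -0.31]
30 -0.06 -0.03 [ 0.594 -0.01   0.147] 1e-05 [-0.26  0.36  0.25  2.18 -1.04  0.17 -0.55]
30 0 -0.03 [ 0.654 -0.006  0.147] 0.0 [-0.14  0.42  0.1   2.05 -0.56  0.17 -1.03]
30 0 0.01 [ 0.654 -0.006  0.187] 0.0 [ 0.01  0.36 -0.09  2.02 -0.06  0.24 -1.51]
35 -0.1 0.05 [ 0.554 -0.013  0.226] 0.0 [-0.19  0.16  0.17  2.24 -0.65  0.17 -0.92]
35 -0.1 -0.03 [ 0.554 -0.013  0.146] 0.00267 [-0.28  0.31  0.29  2.27 -1.37  0.17 -0.2 ]
35 -0.06 -0.03 [ 0.594 -0.01   0.146] 0.00141 [-0.27  0.36  0.28  2.2  -1.37  0.17 -0.21]
35 0 -0.03 [ 0.654 -0.006  0.146] 0.00019 [-0.26  0.43  0.26  2.09 -1.37  0.17 -0.24]
35 0 0.01 [ 0.654 -0.006  0.186] 0.0 [-0.24  0.36  0.22  2.08 -0.96  0.17 -0.64]
40 -0.1 0.05 [ 0.554 -0.013  0.225] 0.00027 [-0.42  0.17  0.44  2.28 -1.37  0.17 -0.2 ]
40 -0.1 -0.03 [ 0.554 -0.013  0.145] 0.01223 [-0.23  0.3   0.25  2.27 -1.37  0.17 -0.19]
40 -0.06 -0.03 [ 0.594 -0.01   0.145] 0.00936 [-0.24  0.35  0.24  2.2  
[... 801 characters left out ...]
5]
50 -0.06 -0.03 [ 0.594 -0.01   0.142] 0.04623 [-0.13  0.34  0.13  2.19 -1.37  0.17 -0.18]
50 0 -0.03 [ 0.654 -0.006  0.142] 0.03694 [-0.16  0.41  0.15  2.09 -1.37  0.17 -0.21]
50 0 0.01 [ 0.654 -0.006  0.182] 0.0232 [-0.2   0.35  0.19  2.09 -1.37  0.17 -0.21]
55 -0.1 0.05 [ 0.554 -0.013  0.221] 0.03714 [-0.13  0.14  0.14  2.27 -1.37  0.17 -0.16]
55 -0.1 -0.03 [ 0.554 -0.013  0.141] 0.08212 [ 0.02  0.28  0.    2.26 -1.37  0.17 -0.13]
55 -0.06 -0.03 [ 0.594 -0.01   0.141] 0.07498 [-0.05  0.33  0.05  2.19 -1.37  0.17 -0.15]
55 0 -0.03 [ 0.654 -0.006  0.141] 0.06323 [-0.1   0.41  0.1   2.08 -1.37  0.17 -0.18]
55 0 0.01 [ 0.654 -0.006  0.181] 0.04482 [-0.14  0.35  0.13  2.09 -1.37  0.17 -0.2 ]
```

Run:
```python
from h import *
t=np.radians(20);print(stage(-.1,.12,t),to(stage(-.1,.12,t),tilt(lx,t,-1)))
```

```text
[ 0.55469271 -0.01282571  0.29969501] ([0.4761, -0.203, 0.0639], [-0.0055, -0.1084, -0.0008])
```

Emit:
apply_moves(rows=[[[0.2,-0.1,0.03],[0,-0.05,0]],[[0.48,-0.2,0.06],[-0.005,-0.108,0]],[[0.48,-0.2,0.06],[-0.005,-0.108,0]],[[0.48,-0.2,0.06],[-0.005,-0.108,0]],[[0.48,-0.2,0.06],[-0.005,-0.108,0]],[[0.48,-0.2,0.06],[-0.005,-0.108,0]]])

```text
clock: 2.88
tcp_pos: [0.5463, -0.0034, 0.2957]
orientation: [-3.023, -0.143, -0.562]
contact_force: [0.1, -0.5, -1.0]
grip_width: 0.0001
gripper_force: 0.0
```

Run:
```python
from h import *
print(telemetry.get_obs()['joints'].round(3))
t=np.radians(35);print(stage(-.07,.04,t),to(stage(-.07,.04,t),tilt(lx,t,-1)))
```

```text
[ 0.758  0.149 -0.896  2.019  0.125  0.66  -1.671]
[ 0.58387032 -0.01087235  0.21606303] ([0.0222, 0.0597, 0.3476], [-0.0182, 0.077, 0.0034])
```

Emit:
apply_moves(rows=[[[0.02,0.06,0.2],[-0.01,0.04,0]],[[0.02,0.06,0.35],[-0.018,0.077,0]],[[0.02,0.06,0.35],[-0.018,0.077,0]],[[0.02,0.06,0.35],[-0.018,0.077,0]]])

```text
clock: 3.38
tcp_pos: [0.5814, -0.0086, 0.2128]
orientation: [-2.974, -0.124, -0.934]
contact_force: [0.8, 0.2, 0.7]
grip_width: 0.0001
gripper_force: 0.0
```

Run:
```python
from h import *
o=telemetry.get_obs();print(o['joints'].round(3)); R0=rot(o['orientation']); print(np.degrees(np.arccos(-R0[2,2])),R0.round(3))
for th in(35,40):
  t=np.radians(th)
  for d in((-.07,-.02),(0,-.02)):print(th,d,stage(*d,t),to(stage(*d,t),tilt(lx,t,-1)))
```

```text
[ 0.392  0.224 -0.541  2.223  0.855  0.17  -2.396]
34.87495291506212 [[ 0.817  0.083  0.57 ]
 [ 0.069 -0.997  0.045]
 [ 0.572  0.003 -0.82 ]]
35 (-0.07, -0.02) [ 0.58387032 -0.01087235  0.15606303] ([-0.1222, 0.0091, 0.1915], [-0.0022, 0.0007, 0.0046])
35 (0, -0.02) [ 0.65371632 -0.00619635  0.15606303] ([0.1075, 0.0136, 0.3516], [-0.0022, 0.0007, 0.0046])
40 (-0.07, -0.02) [ 0.58383169 -0.01087493  0.15482374] ([-0.1251, 0.0091, 0.1955], [-0.0024, 0.0285, 0.0045])
40 (0, -0.02) [ 0.65367769 -0.00619893  0.15482374] ([0.1046, 0.0136, 0.3556], [-0.0024, 0.0285, 0.0045])
```

Emit:
apply_moves(rows=[[[-0.06,0.01,0.1],[0,0.015,0]],[[-0.12,0.01,0.195],[-0.002,0.028,0.004]],[[-0.12,0.01,0.195],[-0.002,0.028,0.004]],[[-0.12,0.01,0.195],[-0.002,0.028,0.004]]])

```text
clock: 3.88
tcp_pos: [0.5987, -0.0306, 0.1667]
orientation: [-2.931, -0.111, -1.017]
contact_force: [0.1, -1.3, -1.2]
grip_width: -0.0
gripper_force: 0.0
```

Run:
```python
from h import *
o=telemetry.get_obs();print(o['joints'].round(3)); R0=rot(o['orientation']); print(np.degrees(np.arccos(-R0[2,2])),R0.round(3))
for th in(38,40):
  t=np.radians(th)
  for d in((-.07,-.02),(0,-.02),(0,0),(0,.006)):print(th,d,stage(*d,t),to(stage(*d,t),tilt(lx,t,-1)))
w=snap('wrist'); save(w,'w2.png')
```

```text
[ 1.057  0.784 -1.41   2.223  1.742  0.698 -2.953]
38.28207140341015 [[ 0.783  0.079  0.617]
 [ 0.055 -0.997  0.058]
 [ 0.619 -0.012 -0.785]]
38 (-0.07, -0.02) [ 0.58383419 -0.01087477  0.15531982] ([-0.0704, -0.0829, 0.0035], [-0.0054, -0.0015, 0.0009])
38 (0, -0.02) [ 0.65368019 -0.00619877  0.15531982] ([0.1494, -0.0794, 0.177], [-0.0054, -0.0015, 0.0009])
38 (0, 0) [ 0.65368019 -0.00619877  0.17531982] ([0.1989, -0.0803, 0.1142], [-0.0054, -0.0015, 0.0009])
38 (0, 0.006) [ 0.65368019 -0.00619877  0.18131982] ([0.2138, -0.0806, 0.0953], [-0.0054, -0.0015, 0.0009])
40 (-0.07, -0.02) [ 0.58383169 -0.01087493  0.15482374] ([-0.0717, -0.0829, 0.0051], [-0.0054, 0.0096, 0.0008])
40 (0, -0.02) [ 0.65367769 -0.00619893  0.15482374] ([0.1481, -0.0793, 0.1785], [-0.0054, 0.0096, 0.0008])
40 (0, 0) [ 0.65367769 -0.00619893  0.17482374] ([0.1977, -0.0803, 0.1157], [-0.0054, 0.0096, 0.0008])
40 (0, 0.006) [ 0.65367769 -0.00619893  0.18082374] ([0.2126, -0.0805, 0.0969], [-0.0054, 0.0096, 0.0008])
```

View pics/w2.png

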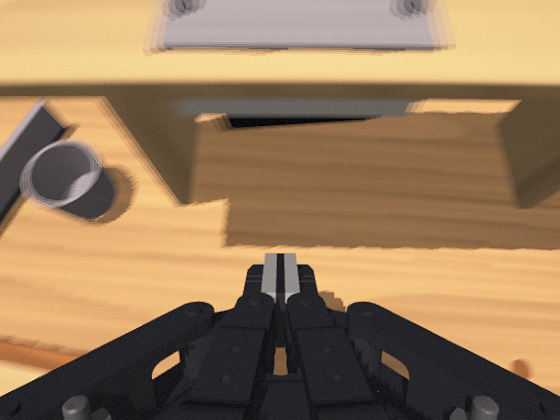

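Emit:
apply_moves(rows=[[[0,0,0],[0,0,0]],[[0,0,0],[0,0,0]]])

```text
clock: 4.18
tcp_pos: [0.5984, -0.0257, 0.17]
orientation: [-2.934, -0.128, -1.023]
contact_force: [-0.1, 0.4, -0.2]
grip_width: -0.0001
gripper_force: 0.0
```

Run:
```python
from h import *
o=telemetry.get_obs();print(o['joints'].round(3),o['qvel'].round(2)); R0=rot(o['orientation']); print(np.degrees(np.arccos(-R0[2,2])),R0.round(3))
for th in(38,):
  t=np.radians(th)
  for d in((-.04,-.02),(0,-.02),(0,0),(0,.006)):print(th,d,stage(*d,t),to(stage(*d,t),tilt(lx,t,-1)))
```

```text
[ 1.048  0.77  -1.41   2.225  1.74   0.696 -2.955] [-0.02 -0.01 -0.    0.01  0.02  0.01 -0.02]
38.45789623434285 [[ 0.78   0.088  0.619]
 [ 0.067 -0.996  0.057]
 [ 0.622 -0.003 -0.783]]
38 (-0.04, -0.02) [ 0.61376819 -0.00887077  0.15531982] ([0.016, -0.0616, 0.0879], [-0.0048, -0.0025, 0.0048])
38 (0, -0.02) [ 0.65368019 -0.00619877  0.15531982] ([0.1413, -0.0583, 0.1874], [-0.0048, -0.0025, 0.0048])
38 (0, 0) [ 0.65368019 -0.00619877  0.17531982] ([0.191, -0.0585, 0.1248], [-0.0048, -0.0025, 0.0048])
38 (0, 0.006) [ 0.65368019 -0.00619877  0.18131982] ([0.2059, -0.0585, 0.106], [-0.0048, -0.0025, 0.0048])
```

Emit:
apply_moves(rows=[[[0.016,-0.06,0.088],[-0.005,-0.01,0.005]],[[0.016,-0.06,0.088],[-0.005,-0.01,0.005]],[[0.016,-0.06,0.088],[-0.005,-0.01,0.005]]])

```text
clock: 4.55
tcp_pos: [0.6139, -0.0089, 0.1557]
orientation: [-2.96, -0.102, -0.981]
contact_force: [0.6, 0.2, -0.1]
grip_width: -0.0002
gripper_force: 0.0
```

Run:
```python
from h import *
o=telemetry.get_obs();print(o['joints'].round(3),o['qvel'].round(2)); R0=rot(o['orientation']); print(np.degrees(np.arccos(-R0[2,2])),R0.round(3))
for th in(36,38,):
  t=np.radians(th)
  for d in((-.04,-.02),(0,-.02),(0,0),(0,.006)):print(th,d,stage(*d,t),to(stage(*d,t),tilt(lx,t,-1)))
```

```text
[ 0.97   0.84  -1.41   2.185  1.729  0.798 -2.957] [ 0.02 -0.    0.    0.01  0.01  0.   -0.01]
36.65169327993253 [[ 0.8    0.069  0.596]
 [ 0.055 -0.998  0.041]
 [ 0.597  0.    -0.802]]
36 (-0.04, -0.02) [ 0.61378796 -0.00886944  0.15581552] ([-0.0002, -0.0003, -0.0006], [-0.0003, -0.0036, 0.0006])
36 (0, -0.02) [ 0.65369996 -0.00619744  0.15581552] ([0.1282, 0.0001, 0.0949], [-0.0003, -0.0036, 0.0006])
36 (0, 0) [ 0.65369996 -0.00619744  0.17581552] ([0.176, 0.0001, 0.0308], [-0.0003, -0.0036, 0.0006])
36 (0, 0.006) [ 0.65369996 -0.00619744  0.18181552] ([0.1903, 0.0001, 0.0115], [-0.0003, -0.0036, 0.0006])
38 (-0.04, -0.02) [ 0.61376819 -0.00887077  0.15531982] ([-0.0014, -0.0003, 0.001], [-0.0003, 0.0075, 0.0005])
38 (0, -0.02) [ 0.65368019 -0.00619877  0.15531982] ([0.127, 0.0, 0.0965], [-0.0003, 0.0075, 0.0005])
38 (0, 0) [ 0.65368019 -0.00619877  0.17531982] ([0.1747, 0.0001, 0.0323], [-0.0003, 0.0075, 0.0005])
38 (0, 0.006) [ 0.65368019 -0.00619877  0.18131982] ([0.189, 0.0001, 0.0131], [-0.0003, 0.0075, 0.0005])
```

Emit:
apply_moves(rows=[[[0.064,0,0.048],[0,0,0]],[[0.128,0,0.096],[0,0,0]],[[0.14,0,0.08],[0,0,0]],[[0.14,0,0.08],[0,0,0]]])

```text
clock: 5.05
tcp_pos: [0.6535, -0.0074, 0.1606]
orientation: [-2.961, -0.099, -0.981]
contact_force: [-0.0, 0.3, -0.5]
grip_width: 0.0002
gripper_force: 0.0
```

Run:
```python
from h import *
o=telemetry.get_obs();print(o['joints'].round(3)); R0=rot(o['orientation']); print(np.degrees(np.arccos(-R0[2,2])),o['tcp_pos'],stage(0,0,np.radians(36.65)))
w=snap('wrist'); save(w,'w3.png')
```

```text
[ 0.917  0.857 -1.373  2.096  1.693  0.796 -2.894]
36.65389620006329 [ 0.65347692 -0.00743689  0.16059665] [ 0.65369164 -0.006198    0.17565449]
```

View pics/w3.png

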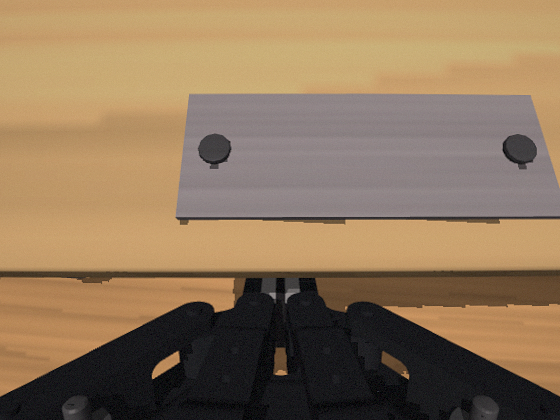

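Emit:
apply_moves(rows=[[[0.012,0,-0.016],[0,0,0]],[[0.024,0,-0.032],[0,0,0]],[[0.03,0,-0.04],[0,0,0]],[[0.036,0,-0.048],[0,0,0]],[[0.036,0,-0.048],[0,0,0]]])

```text
clock: 5.72
tcp_pos: [0.6543, -0.0077, 0.1749]
orientation: [-2.961, -0.097, -0.98]
contact_force: [-1.1, 0.6, -0.1]
grip_width: 0.0001
gripper_force: 0.0
```

Emit:
apply_moves(rows=[[[0.005,0,-0.0065],[0,0,0]],[[0.01,0,-0.013],[0,0,0]],[[0.01,0,-0.013],[0,0,0]]])

```text
clock: 6.1
tcp_pos: [0.6535, -0.0077, 0.178]
orientation: [-2.962, -0.097, -0.977]
contact_force: [-1.0, 0.0, -2.8]
grip_width: -0.0001
gripper_force: 1.9
```

Emit:
apply_moves(rows=[[[0.005,0,-0.0065],[0,0,0]],[[0.01,0,-0.013],[0,0,0]],[[0.01,0,-0.013],[0,0,0]]])

```text
clock: 6.48
tcp_pos: [0.6533, -0.0065, 0.1824]
orientation: [-2.961, -0.099, -0.977]
contact_force: [-5.2, 3.3, -5.1]
grip_width: -0.0001
gripper_force: 3.5
```

Emit:
apply_moves(rows=[[[0.005,0,-0.0065],[0,0,0]],[[0.01,0,-0.013],[0,0,0]],[[0.01,0,-0.013],[0,0,0]]])

```text
clock: 6.85
tcp_pos: [0.6523, -0.0071, 0.1849]
orientation: [-2.963, -0.098, -0.972]
contact_force: [-3.9, 2.9, -10.1]
grip_width: -0.0001
gripper_force: 4.9
```

Run:
```python
from h import *
import pickle
c=snap('top'); a=pickle.load(open('top0.pkl','rb'))
d=c['frame'].astype(int)-a['frame']
for b in((230,158,365,165),(250,100,300,130)): print(d[b[1]:b[3],b[0]:b[2]].mean((0,1)))
save(c,'t2.png',(200,80,400,230),3)
```

```text
[-12.05396825  -7.52380952  -2.53439153]
[13.544      11.20466667  7.90666667]
```

Emit:
apply_moves(rows=[[[0.005,0,-0.0065],[0,0,0]],[[0.007,0,-0.009],[0,0,0]],[[0.007,0,-0.009],[0,0,0]]])

```text
clock: 7.28
tcp_pos: [0.6513, -0.0075, 0.1864]
orientation: [-2.964, -0.097, -0.969]
contact_force: [-5.1, 3.3, -14.7]
grip_width: -0.0001
gripper_force: 6.1
```

Run:
```python
from h import *
import pickle
c=snap('scene'); a=pickle.load(open('scene0.pkl','rb'))
d=c['frame'].astype(int)-a['frame']
for b in((200,262,315,310),(340,60,420,120),(20,150,60,200)): print(d[b[1]:b[3],b[0]:b[2]].mean((0,1)))
b=np.hstack([a['frame'][200:330,150:350],c['frame'][200:330,150:350]])[:,:,::-1]
cv2.imwrite('pics/cmp.png',cv2.resize(b,None,fx=2,fy=2))
```

```text
[0.76141304 0.62644928 0.51231884]
[1.18375    1.11229167 0.96354167]
[1.143  1.301  1.2615]
```

Emit:
apply_moves(rows=[[[-0.03,0,0.04],[0,0,0]],[[-0.055,0,0.075],[0,0,0]],[[-0.16,0,0],[0,0,0]],[[-0.27,0,-0.08],[0,0,0]],[[-0.35,0,-0.14],[0,0,0]],[[-0.35,0,-0.14],[0,0,0]]])

```text
clock: 8.07
tcp_pos: [0.5676, -0.0198, 0.1722]
orientation: [-2.965, -0.109, -0.963]
contact_force: [0.8, -0.7, 0.1]
grip_width: -0.0002
gripper_force: 0.0
```

Run:
```python
from h import *
w=snap('wrist'); t=snap('top'); s=snap('scene')
import pickle; pickle.dump((w,t,s),open('after.pkl','wb'))
a=cv2.resize(w['frame'],(400,300)); b=cv2.resize(t['frame'][80:230,200:400],(400,300))
e=cv2.resize(s['frame'][180:330,150:350],(400,300)); f=cv2.resize(cv2.imread('pics/w1.png')[:,:,::-1],(400,300))
cv2.imwrite('pics/m9.png',np.vstack([np.hstack([a,f]),np.hstack([b,e])])[:,:,::-1])
print(telemetry.get_obs()['joints'].round(2))
```

```text
[ 1.05  0.69 -1.41  2.26  1.65  0.66 -2.96]
```

View pics/m9.png

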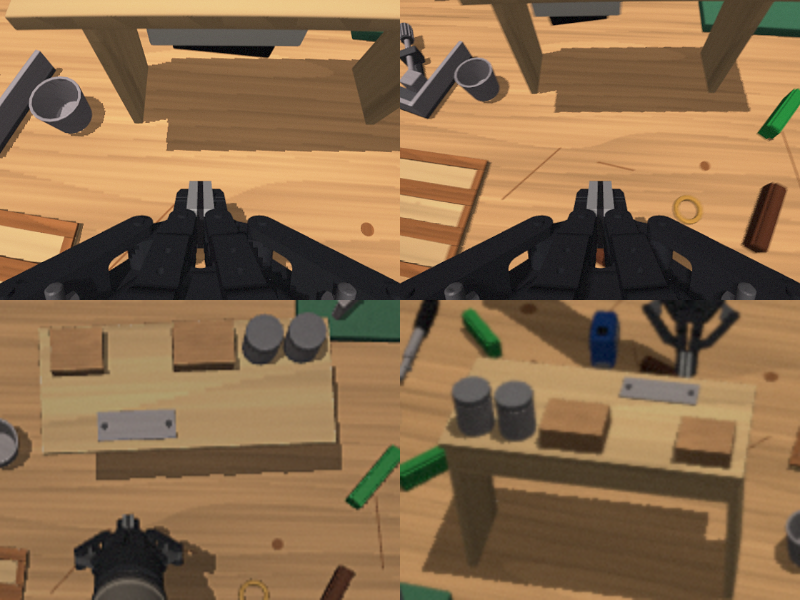

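Compared with the earlier view, the paddle (top-left panel, (175,47)–(272,55)) now has its right end low and its left end up. I'll measure the tilt on the vertical plane of its front edge.

Run:
```python
from h import *
import pickle
w,t,s=pickle.load(open('after.pkl','rb'))
g=w['frame'].max(2); m=(g<45).astype(np.uint8); m[110:]=0
n,l,st,ce=cv2.connectedComponentsWithStats(m); i=1+np.argmax(st[1:,4]); print(st[i])
ys,xs=np.where(l==i); pts=[]
for x in range(xs.min(),xs.max()+1,4):
    yb=ys[xs==x].max()+.5; o,d=ray(w,x,yb); k=(lx@(lo+.014*lx-o))/(lx@d); p=o+k*d; pts.append((ly@(p-lo),p[2],x,yb))
pts=np.array(pts); print(pts.round(4)[::3]); 
k=pts[4:-4]; print(np.polyfit(k[:,0],k[:,1],1))
# clamps etc: bottom edge of box for reference not needed
```

```text
[ 242   64  142   16 1310]
[[9.480e-02 1.859e-01 2.420e+02 6.450e+01]
 [8.960e-02 1.840e-01 2.540e+02 6.750e+01]
 [8.430e-02 1.828e-01 2.660e+02 6.950e+01]
 [7.900e-02 1.822e-01 2.780e+02 7.050e+01]
 [7.350e-02 1.816e-01 2.900e+02 7.150e+01]
 [6.810e-02 1.810e-01 3.020e+02 7.250e+01]
 [6.260e-02 1.804e-01 3.140e+02 7.350e+01]
 [5.700e-02 1.792e-01 3.260e+02 7.550e+01]
 [5.140e-02 1.786e-01 3.380e+02 7.650e+01]
 [4.570e-02 1.780e-01 3.500e+02 7.750e+01]
 [4.000e-02 1.774e-01 3.620e+02 7.850e+01]
 [3.430e-02 1.768e-01 3.740e+02 7.950e+01]]
[0.12821586 0.17226066]
```

The front edge slopes +0.128 (left end up). At joint 0 the left end hangs 4 mm over 32 mm, a slope of −0.125, so the joint is at about 0.25: on. Next I'll unwind the arm and go above loose_middle.

```bash
cat >> h.py <<'E'
def down(deg):
    a=np.radians(deg); x=np.array([np.cos(a),np.sin(a),0]); return np.c_[x,np.cross(-Z,x),-Z]
E
python3 - <<'E'
from h import *
print(to([.50,-.05,.27],down(30))); print(to([.44,-.085,.2],down(65)))
E
```

```text
([0.0, 0.103, -0.4839], [0.0444, -0.1968, -0.1387])
([-0.3664, 0.2256, -0.4044], [0.1055, -0.181, -0.3263])
```

Emit:
apply_moves(rows=[[[0,0.05,-0.24],[0.01,-0.06,-0.04]],[[0,0.1,-0.48],[0.03,-0.12,-0.08]],[[0,0.1,-0.48],[0.044,-0.197,-0.139]],[[0,0.1,-0.48],[0.044,-0.197,-0.139]],[[0,0.1,-0.48],[0.044,-0.197,-0.139]],[[0,0.1,-0.48],[0.044,-0.197,-0.139]],[[0,0.1,-0.48],[0.044,-0.197,-0.139]]])

```text
clock: 9.1
tcp_pos: [0.5015, -0.0485, 0.2687]
orientation: [-3.032, -0.815, 0.002]
contact_force: [-0.0, 0.4, -0.7]
grip_width: -0.0001
gripper_force: 0.0
```

Run:
```python
from h import *
print(telemetry.get_obs()['joints'].round(2))
print(to([.44,-.085,.2],down(65)))
```

```text
[ 1.    0.49 -1.32  1.88  0.51  1.18 -1.54]
([-0.2859, 0.0034, 0.275], [-0.0006, 0.0, -0.1939])
```

Emit:
apply_moves(rows=[[[-0.15,0,0.14],[0,0,-0.06]],[[-0.286,0,0.275],[0,0,-0.12]],[[-0.286,0,0.275],[0,0,-0.194]],[[-0.286,0,0.275],[0,0,-0.194]],[[-0.286,0,0.275],[0,0,-0.194]],[[-0.286,0,0.275],[0,0,-0.194]]], jaw=0.1)

```text
clock: 9.85
tcp_pos: [0.4371, -0.085, 0.1999]
orientation: [2.651, 1.685, -0.004]
contact_force: [-0.4, -0.0, 0.7]
grip_width: 0.0468
gripper_force: 0.0
```

```bash
cat >> h.py <<'E'
def brown(c,z,box=None,amin=150):
    im=c['frame'].astype(int); 
    m=((im.max(2)<110)&(im[:,:,0]>im[:,:,2]+12)&(im[:,:,0]>1.25*im[:,:,1])).astype(np.uint8)
    m=cv2.morphologyEx(m,cv2.MORPH_OPEN,np.ones((3,3)))
    n,l,s,ce=cv2.connectedComponentsWithStats(m); out=[]
    for i in range(1,n):
        if s[i,4]<amin: continue
        ys,xs=np.where(l==i); P=np.array([onz(c,u,v,z)[:2] for u,v in zip(xs,ys)])*1000
        (ct,sz,an)=cv2.minAreaRect(P.astype(np.float32)); 
        if sz[0]<sz[1]: an+=90; sz=sz[::-1]
        out.append((s[i].tolist(),np.round(ct,1),np.round(sz,1),round(an%180,1)))
    return out
E
python3 - <<'E'
from h import *
o=telemetry.get_obs();print(o['joints'].round(2),o['tcp_pos'],o['grip_width'])
w=snap('wrist'); import pickle; pickle.dump(w,open('w4.pkl','wb')); save(w,'w4.png')
for z in(.0,.035): 
  for b in brown(w,z): print(z,b)
t=snap('top')
for b in brown(t,.03,amin=60): print(b)
E
```

```text
[ 1.16  0.52 -1.38  2.08  0.6   1.04 -0.96] [ 0.43707474 -0.08497967  0.19985232] 0.04683448024691683
0.0 ([257, 146, 32, 103, 2453], array([427.8, -91.6]), array([99.5, 29.2]), 61.9)
0.0 ([314, 208, 25, 48, 336], array([ 460.6, -143.3]), array([52.6,  7.4]), 90.4)
0.0 ([370, 230, 26, 26, 171], array([ 503.4, -172.6]), array([34.3, 11.9]), 24.4)
0.0 ([376, 251, 32, 20, 245], array([ 506.2, -197.9]), array([30.9, 19.9]), 156.9)
0.0 ([273, 352, 13, 24, 205], array([ 352.2, -261.5]), array([31.4, 12.3]), 80.4)
0.035 ([257, 146, 32, 103, 2453], array([432.3, -83.6]), array([88.5, 25.9]), 61.9)
0.035 ([314, 208, 25, 48, 336], array([ 461.5, -129.6]), array([46.8,  6.6]), 90.4)
0.035 ([370, 230, 26, 26, 171], array([ 499.5, -155.7]), array([30.5, 10.6]), 24.4)
0.035 ([376, 251, 32, 20, 245], array([ 502. , -178.1]), array([27.5, 17.7]), 156.9)
0.035 ([273, 352, 13, 24, 205], array([ 365. , -234.7]), array([27.9, 11. ]), 80.4)
([497, 23, 40, 15, 333], array([1075.6, -711.8]), array([114.9,  31.5]), 99.6)
([492, 57, 21, 8, 146], array([ 984.7, -668.9]), array([56.5, 20.4]), 91.7)
([287, 111,
[... 448 characters left out ...]
.7)
([0, 198, 5, 49, 186], array([498.5, 675.7]), array([128.5,  10.6]), 5.2)
([128, 205, 21, 10, 176], array([541.7, 317.4]), array([55.4, 22.6]), 85.8)
([321, 213, 123, 167, 5248], array([ 328.4, -333.7]), array([468.6, 149.7]), 24.5)
([117, 225, 37, 11, 312], array([486.2, 323.1]), array([96.3, 24.9]), 89.3)
([119, 245, 29, 10, 240], array([434.3, 325.3]), array([74.5, 22.3]), 87.9)
([140, 294, 18, 19, 91], array([297.3, 276.1]), array([63.3, 14.4]), 43.4)
([45, 303, 18, 88, 1199], array([181.5, 514.4]), array([219.5,  41.2]), 5.6)
([281, 380, 77, 40, 2021], array([  63.3, -173. ]), array([194.5,  96.4]), 91.3)
([418, 381, 24, 12, 163], array([ 100.2, -459. ]), array([64. , 18.4]), 106.6)
```

Loose walnut pieces: the one at top px (288,254) measures about 78×24 mm, so it is loose_middle (75). The one at (366,230) measures about 97×26 mm, so it is loose_long (95). Neither is green or red. In the rack, the rows at x = +56/0/−56 hold 55/96/75 mm, i.e. short/long/middle. I'll confirm loose_middle in one enlarged crop.

Run:
```python
from h import *
import pickle
w=pickle.load(open('w4.pkl','rb')); save(w,'w4c.png',(180,100,440,295),3)
print(to([.4325,-.085,.045],down(64)))
```

```text
([-0.0063, -0.0164, 0.6198], [-0.0003, 0.0008, 0.0052])
```

View pics/w4c.png

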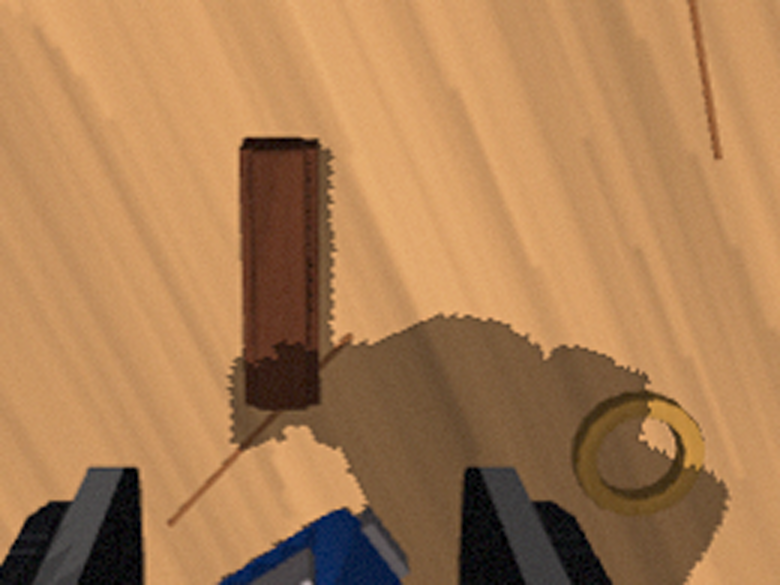

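The crop shows loose_middle as the reddish walnut piece at (243–320, 140–408), with the brass ring at (640,450) and the tape at (320,550), both clear of it. I'll fix its centre from these corners.

Run:
```python
from h import *
import pickle
w=pickle.load(open('w4.pkl','rb'))
f=lambda x,y,z:onz(w,(x+.5)/3-.5+180,(y+.5)/3-.5+100,z)[:2]*1000
a,b=f(281,151,.033),f(282,408,.033); print(a,b,(a+b)/2,np.linalg.norm(a-b),np.degrees(np.arctan2(*(a-b)[::-1])))
print([f(x,280,.03) for x in(243,320)])
print('ring',f(638,460,.005),'tape',f(300,520,.067))
```

```text
[449.37991524 -46.75200125] [ 417.95996144 -113.39657533] [433.66993834 -80.07428829] 73.67979879486771 64.75820642791808
[array([423.98661713, -75.06346158]), array([443.60763947, -84.27915168])]
ring [ 509.37118012 -187.8152718 ] tape [ 414.79853377 -132.44787257]
```

Run:
```python
from h import *
print(to([.4335,-.081,.045],down(65)))
```

```text
([0.0099, -0.0196, 0.6198], [-0.0003, 0.0008, -0.0004])
```

Emit:
apply_moves(rows=[[[0.01,-0.02,0.2],[0,0,0]],[[0.01,-0.02,0.4],[0,0,0]],[[0.01,-0.02,0.52],[0,0,0]],[[0.01,-0.02,0.6],[0,0,0]],[[0.01,-0.02,0.62],[0,0,0]],[[0.01,-0.02,0.62],[0,0,0]]])

```text
clock: 10.7
tcp_pos: [0.4336, -0.0809, 0.0453]
orientation: [2.65, 1.687, -0.004]
contact_force: [-0.2, -1.0, -0.1]
grip_width: 0.0473
gripper_force: 0.0
```

Emit:
apply_moves(rows=[[[0,0,0.01],[0,0,0]],[[0,0,0.02],[0,0,0]],[[0,0,0.03],[0,0,0]],[[0,0,0.04],[0,0,0]],[[0,0,0.04],[0,0,0]]])

```text
clock: 11.32
tcp_pos: [0.4331, -0.0811, 0.0348]
orientation: [2.65, 1.687, -0.005]
contact_force: [0.5, -1.1, 0.2]
grip_width: 0.0473
gripper_force: 0.0
```

Emit:
apply_moves(rows=[[[0,0,0],[0,0,0]],[[0,0,0],[0,0,0]],[[0,0,0],[0,0,0]],[[0,0,0],[0,0,0]],[[0,0,0],[0,0,0]]], jaw=-1, newtons=35)

```text
clock: 11.95
tcp_pos: [0.4333, -0.0811, 0.035]
orientation: [2.65, 1.687, -0.005]
contact_force: [-0.8, -0.4, 5.0]
grip_width: 0.0212
gripper_force: 34.7
```

Emit:
apply_moves(rows=[[[0,0,-0.04],[0,0,0]],[[0,0,-0.15],[0,0,0]],[[0,0,-0.3],[0,0,0]],[[0,0,-0.42],[0,0,0]],[[0,0,-0.42],[0,0,0]]])

```text
clock: 12.58
tcp_pos: [0.4348, -0.0811, 0.1419]
orientation: [2.648, 1.685, -0.001]
contact_force: [0.2, -0.3, -2.2]
grip_width: 0.0215
gripper_force: 34.4
```

Run:
```python
from h import *
print(telemetry.get_obs()['joints'].round(2),telemetry.get_obs()['grip_width'])
T=ro-.056*rx-.058*ry+.14*Z; print(T,to(T,down(86)))
```

```text
[ 1.05  0.57 -1.25  2.14  0.7   0.93 -1.05] 0.021517282456978058
[0.4230532 0.2017176 0.14     ] ([1.0048, -0.522, 0.0041], [0.0007, 0.0008, -0.1171])
```

Emit:
apply_moves(rows=[[[0.2,-0.1,0],[0,0,-0.02]],[[0.4,-0.2,0],[0,0,-0.06]],[[0.6,-0.31,0],[0,0,-0.1]],[[0.8,-0.42,0],[0,0,-0.117]],[[0.95,-0.5,0],[0,0,-0.117]],[[1,-0.522,0],[0,0,-0.117]],[[1,-0.522,0],[0,0,-0.117]],[[1,-0.522,0],[0,0,-0.117]]])

```text
clock: 13.58
tcp_pos: [0.4212, 0.1989, 0.1388]
orientation: [2.299, 2.141, -0.008]
contact_force: [-0.3, -0.5, -0.5]
grip_width: 0.0214
gripper_force: 34.4
```

Run:
```python
from h import *
o=telemetry.get_obs(); print(o['joints'].round(2))
w=snap('wrist'); import pickle; pickle.dump(w,open('w5.pkl','wb'))
# filed tops in the wrist view, z=.036+
for b in brown(w,.041,amin=300): print(b)
im=w['frame'].astype(int)
# light row floors: bright & low sat -> print row scan through the rack's free half at several cols
hs=cv2.cvtColor(w['frame'],cv2.COLOR_RGB2HSV)
for y in(-.03,-.01,.01):
  # sample along rack x at rack y
  line=[]
  for x in np.arange(-.1,.1,.002):
    u,v=proj(w,ro+x*rx+y*ry+.009*Z); u,v=int(round(u)),int(round(v))
    line.append(im[v,u].sum()//3 if 0<=u<560 and 0<=v<420 else -1)
  print(y,line)
```

```text
[ 0.4   0.64 -1.26  2.09  0.75  0.98 -1.33]
([270, 0, 36, 82, 2014], array([433.9, 306.7]), array([42.3, 20.2]), 85.9)
([349, 0, 49, 96, 4068], array([481.5, 299.6]), array([50.4, 26.4]), 87.3)
([433, 0, 63, 205, 4166], array([531.2, 263. ]), array([117.4,  32.7]), 87.3)
([52, 7, 93, 128, 2264], array([320.9, 295.5]), array([89. , 11.6]), 46.8)
([239, 188, 97, 187, 10483], array([422.9, 151.1]), array([142.6,  63.7]), 85.9)
([342, 246, 55, 45, 1058], array([479.6, 162.3]), array([37., 33.]), 180.0)
-0.03 [np.int64(172), np.int64(171), np.int64(168), np.int64(166), np.int64(173), np.int64(174), np.int64(110), np.int64(117), np.int64(120), np.int64(111), np.int64(121), np.int64(127), np.int64(127), np.int64(121), np.int64(111), np.int64(152), np.int64(184), np.int64(182), np.int64(176), np.int64(179), np.int64(182), np.int64(181), np.int64(182), np.int64(185), np.int64(185), np.int64(187), np.int64(188), np.int64(185), np.int64(189), np.int64(186), np.int64(177), np.int64(124), np.int64(114), np.int64(105), np.int64(106), np.int64(114), np.int64(114), np.int64(121), np.int64(119), np.i
[... 3213 characters left out ...]
p.int64(186), np.int64(191), np.int64(194), np.int64(194), np.int64(193), np.int64(63), np.int64(111), np.int64(110), np.int64(101), np.int64(100), np.int64(118), np.int64(122), np.int64(122), np.int64(115), np.int64(111), np.int64(113), np.int64(112), np.int64(117), np.int64(197), np.int64(190), np.int64(193), np.int64(192), np.int64(194), np.int64(192), np.int64(191), np.int64(189), np.int64(190), np.int64(189), np.int64(188), np.int64(190), np.int64(190), np.int64(191), np.int64(177), np.int64(30), np.int64(91), np.int64(109), np.int64(114), np.int64(107), np.int64(105), np.int64(106), np.int64(118), np.int64(115), np.int64(111), np.int64(169), np.int64(171), np.int64(172), np.int64(174)]
```

Run:
```python
from h import *
T=ro-.0555*rx-.058*ry+.055*Z; print(telemetry.get_obs()['tcp_pos'],T,to(T,down(85.8)))
```

```text
[0.42122424 0.19886405 0.13887992] [0.4235518 0.2016805 0.055    ] ([0.0131, 0.0095, 0.3354], [-0.0009, 0.0011, 0.0005])
```

Emit:
apply_moves(rows=[[[0.013,0.0095,0.1],[0,0,0]],[[0.013,0.0095,0.2],[0,0,0]],[[0.013,0.0095,0.29],[0,0,0]],[[0.013,0.0095,0.335],[0,0,0]],[[0.013,0.0095,0.335],[0,0,0]],[[0.013,0.0095,0.335],[0,0,0]]])

```text
clock: 14.38
tcp_pos: [0.424, 0.2038, 0.0564]
orientation: [2.298, 2.142, -0.003]
contact_force: [0.3, -1.1, -0.4]
grip_width: 0.0213
gripper_force: 34.4
```

Emit:
apply_moves(rows=[[[0,0,0.01],[0,0,0]],[[0,0,0.02],[0,0,0]],[[0,0,0.03],[0,0,0]],[[0,0,0.04],[0,0,0]],[[0,0,0.046],[0,0,0]],[[0,0,0.046],[0,0,0]]])

```text
clock: 15.12
tcp_pos: [0.4233, 0.2037, 0.0441]
orientation: [-2.297, -2.143, 0.005]
contact_force: [-0.3, 0.5, -0.9]
grip_width: 0.0208
gripper_force: 34.4
```

Emit:
apply_moves(rows=[[[0,0,0.004],[0,0,0]],[[0,0,0.008],[0,0,0]],[[0,0,0.011],[0,0,0]],[[0,0,0.011],[0,0,0]]])

```text
clock: 15.62
tcp_pos: [0.4234, 0.2037, 0.0414]
orientation: [-2.297, -2.143, 0.005]
contact_force: [0.7, 0.3, -0.6]
grip_width: 0.0212
gripper_force: 34.4
```

Emit:
apply_moves(rows=[[[0,0,0.004],[0,0,0]],[[0,0,0.008],[0,0,0]],[[0,0,0.008],[0,0,0]]])

```text
clock: 16.0
tcp_pos: [0.4235, 0.2038, 0.041]
orientation: [2.295, 2.142, -0.005]
contact_force: [-4.3, -4.3, 22.7]
grip_width: 0.0214
gripper_force: 37.5
```

Emit:
apply_moves(rows=[[[0,0,-0.006],[0,0,0]],[[0,0,-0.006],[0,0,0]]])

```text
clock: 16.25
tcp_pos: [0.4236, 0.2038, 0.0411]
orientation: [-2.297, -2.143, 0.004]
contact_force: [-1.5, -1.2, 4.7]
grip_width: 0.0211
gripper_force: 35.1
```

Emit:
apply_moves(rows=[[[0,0,0],[0,0,0]],[[0,0,0],[0,0,0]],[[0,0,0],[0,0,0]],[[0,0,0],[0,0,0]]], jaw=-0.15)

```text
clock: 16.75
tcp_pos: [0.4234, 0.2037, 0.0408]
orientation: [-2.297, -2.143, 0.005]
contact_force: [0.1, -0.7, -0.6]
grip_width: 0.0365
gripper_force: 0.0
```

Emit:
apply_moves(rows=[[[0,0,-0.03],[0,0,0]],[[0,0,-0.1],[0,0,0]],[[0,0,-0.25],[0,0,0]],[[0,0,-0.45],[0,0,0]],[[0,0,-0.55],[0,0,0]],[[0,0,-0.55],[0,0,0]]])

```text
clock: 17.5
tcp_pos: [0.4247, 0.2046, 0.1804]
orientation: [2.297, 2.142, 0.001]
contact_force: [0.3, -0.4, -0.9]
grip_width: 0.036
gripper_force: 0.0
```

Run:
```python
from h import *
o=telemetry.get_obs(); print(o['joints'].round(2),o['tcp_pos'])
w=snap('wrist'); t=snap('top'); import pickle; pickle.dump((w,t),open('p1.pkl','wb'))
for b in brown(w,.041,amin=300): print(b)
print()
for b in brown(t,.036,amin=100): 
  if 250<b[1][0]<650: print(b)
print(to([.502,-.288,.17],down(153)),to([.46,.05,.2],down(120)))
```

```text
[ 0.45  0.59 -1.31  2.05  0.67  1.04 -1.27] [0.42465667 0.20459571 0.18039617]
([264, 0, 33, 94, 2564], array([434.1, 316.2]), array([58.9, 20.9]), 87.3)
([334, 0, 40, 106, 3892], array([483.3, 308.8]), array([67.4, 26.4]), 88.1)
([405, 0, 50, 82, 3545], array([534.8, 313.5]), array([50.9, 30.6]), 86.8)
([83, 36, 78, 103, 1337], array([319.8, 296.2]), array([89.2,  8.2]), 45.4)
([264, 153, 29, 99, 2509], array([424.1, 206.8]), array([77.4, 22. ]), 86.5)
([240, 222, 84, 52, 2447], array([424.4, 170.5]), array([65.1, 43.4]), 175.9)
([342, 235, 36, 39, 684], array([489.2, 160.4]), array([29.6, 26.8]), 62.1)

([0, 182, 95, 79, 3397], array([505.1, 556. ]), array([250.5, 205.2]), 93.2)
([0, 198, 5, 48, 180], array([499.4, 672.4]), array([125.2,  10.5]), 5.2)
([128, 205, 22, 10, 177], array([541. , 315.3]), array([55.8, 22.6]), 86.7)
([354, 213, 23, 35, 321], array([ 502.2, -287.9]), array([97.2, 24.8]), 153.9)
([191, 224, 212, 113, 7402], array([359.4, -99. ]), array([574.9, 175.9]), 73.2)
([-1.9392, 0.4496, 0.0369], [-0.0011, 0.0004, -0.3721]) ([-0.6025, 0.1878, -0.0862], [-0.0009, 0.0006, -0.1888])
```

Emit:
apply_moves(rows=[[[-0.25,0.05,0],[0,0,-0.04]],[[-0.5,0.1,0],[0,0,-0.09]],[[-0.75,0.17,0],[0,0,-0.14]],[[-0.97,0.22,0],[0,0,-0.186]],[[-0.97,0.22,0],[0,0,-0.186]],[[-0.97,0.22,0],[0,0,-0.186]]])

```text
clock: 18.35
tcp_pos: [0.4612, -0.0419, 0.1779]
orientation: [-1.584, -2.71, 0.004]
contact_force: [-1.3, 1.2, -0.1]
grip_width: 0.0361
gripper_force: 0.0
```

Run:
```python
from h import *
print(telemetry.get_obs()['joints'].round(2),to([.502,-.288,.18],down(153)))
```

```text
[ 1.02  0.63 -1.37  2.06  0.71  1.07 -0.19] ([-0.9379, -0.3409, -0.0083], [-0.0011, -0.0008, -0.1867])
```

Emit:
apply_moves(rows=[[[-0.23,-0.08,0],[0,0,-0.04]],[[-0.46,-0.17,0],[0,0,-0.09]],[[-0.7,-0.25,0],[0,0,-0.14]],[[-0.9,-0.33,-0.01],[0,0,-0.187]],[[-0.938,-0.341,-0.01],[0,0,-0.187]],[[-0.938,-0.341,-0.01],[0,0,-0.187]],[[-0.938,-0.341,-0.01],[0,0,-0.187]]], jaw=0.1)

```text
clock: 19.23
tcp_pos: [0.5035, -0.2849, 0.1819]
orientation: [-0.723, -3.055, 0.003]
contact_force: [-1.1, 1.1, 0.4]
grip_width: 0.0476
gripper_force: 0.0
```

Run:
```python
from h import *
o=telemetry.get_obs(); print(o['joints'].round(2),o['tcp_pos'],o['grip_width'])
w=snap('wrist'); import pickle; pickle.dump(w,open('w6.pkl','wb'))
for z in(0,.035):
  for b in brown(w,z,amin=300): print(z,b)
for b in brown(snap('top'),.03,amin=100): 
  if 250<b[1][0]<650: print(b)
im=w['frame'].astype(int); v=(im.max(2))
# dark red mask tighter than shadow
m=(im[:,:,0]>1.45*im[:,:,1]); 
n,l,s,ce=cv2.connectedComponentsWithStats(m.astype(np.uint8))
for i in range(1,n):
  if s[i,4]>300:
    ys,xs=np.where(l==i); print(s[i],np.median(im[ys,xs],0))
```

```text
[ 1.31  0.84 -1.37  1.8   0.87  1.27  0.8 ] [ 0.50346404 -0.28491963  0.18188059] 0.04759623261563521
0 ([0, 86, 33, 29, 334], array([ 333.6, -446.4]), array([37.1, 10.6]), 89.4)
0 ([0, 96, 46, 39, 699], array([ 347.4, -449.5]), array([52.5, 13.6]), 91.8)
0 ([258, 140, 32, 120, 3286], array([ 510.3, -292.6]), array([109.2,  25.5]), 154.4)
0 ([132, 233, 126, 62, 1184], array([ 529.1, -387.1]), array([134.5,  11.9]), 90.0)
0 ([227, 265, 33, 27, 418], array([ 562.7, -354.1]), array([34.9, 19.9]), 84.1)
0.035 ([0, 86, 33, 29, 334], array([ 346.2, -423.5]), array([32.8,  9.3]), 89.4)
0.035 ([0, 96, 46, 39, 699], array([ 358.4, -426.3]), array([46.3, 12. ]), 91.8)
0.035 ([258, 140, 32, 120, 3286], array([ 502.2, -287.8]), array([96.4, 22.5]), 154.4)
0.035 ([132, 233, 126, 62, 1184], array([ 518.8, -371.2]), array([118.7,  10.5]), 90.0)
0.035 ([227, 265, 33, 27, 418], array([ 548.5, -342.1]), array([30.8, 17.6]), 84.1)
([0, 182, 81, 79, 2618], array([504.4, 577.4]), array([214.4, 206.8]), 93.2)
([81, 184, 14, 75, 756], array([507.4, 450.1]), array([197.5,  33.8]), 2.5)
([0, 198, 5, 48, 171], array([499.8, 675.8]), array([125.8,  10.6]), 5.2)
([128, 205, 21, 10, 173], array([540.8, 317.8]), array([53.8, 24.2]), 91.5)
([117, 225, 37, 11, 305], array([486.6, 323.3]), array([96.6, 22.7]), 86.7)
([354, 225, 16, 23, 200], array([ 486.7, -281.3]), array([62.6, 24.9]), 154.0)
([119, 245, 29, 10, 239], array([434.4, 325.3]), array([74.5, 22.4]), 87.6)
([165, 250, 29, 10, 236], array([424.2, 203.3]), array([74.8, 21.9]), 86.3)
[ 83   0  34  14 359] [150.  94.  54.]
[ 261  140   29  120 3184] [85. 46. 29.]
```

Run:
```python
from h import *
print(to([.502,-.2875,.045],down(154.2)))
```

```text
([0.001, -0.0071, 0.5478], [-0.001, -0.0004, -0.0047])
```

Emit:
apply_moves(rows=[[[0.001,-0.007,0.2],[0,0,-0.005]],[[0.001,-0.007,0.38],[0,0,-0.005]],[[0.001,-0.007,0.5],[0,0,-0.005]],[[0.001,-0.007,0.548],[0,0,-0.005]],[[0.001,-0.007,0.57],[0,0,-0.005]],[[0.001,-0.007,0.588],[0,0,-0.005]],[[0.001,-0.007,0.588],[0,0,-0.005]],[[0.001,-0.007,0.588],[0,0,-0.005]]])

```text
clock: 20.32
tcp_pos: [0.5021, -0.2898, 0.0353]
orientation: [-0.705, -3.061, 0.004]
contact_force: [-0.3, 0.9, -0.8]
grip_width: 0.0469
gripper_force: 0.0
```

Emit:
apply_moves(rows=[[[0,0,0],[0,0,0]],[[0,0,0],[0,0,0]],[[0,0,0],[0,0,0]],[[0,0,0],[0,0,0]],[[0,0,0],[0,0,0]]], jaw=-1, newtons=35)

```text
clock: 20.95
tcp_pos: [0.5021, -0.2897, 0.0351]
orientation: [-0.705, -3.06, 0.004]
contact_force: [-1.2, -0.5, 4.9]
grip_width: 0.0215
gripper_force: 35.7
```

Emit:
apply_moves(rows=[[[0,0,-0.04],[0,0,0]],[[0,0,-0.15],[0,0,0]],[[0,0,-0.3],[0,0,0]],[[0,0,-0.44],[0,0,0]],[[0,0,-0.5],[0,0,0]],[[0,0,-0.5],[0,0,0]]])

```text
clock: 21.7
tcp_pos: [0.5022, -0.2896, 0.1601]
orientation: [-0.705, -3.06, 0.005]
contact_force: [0.3, -1.5, -1.5]
grip_width: 0.0213
gripper_force: 35.0
```

Run:
```python
from h import *
print(to([.475,-.06,.155],down(120)))
```

```text
([0.4996, 0.7781, 0.0179], [-0.001, 0.0002, 0.1892])
```

Emit:
apply_moves(rows=[[[0.1,0.16,0],[0,0,0.03]],[[0.22,0.34,0],[0,0,0.08]],[[0.34,0.54,0],[0,0,0.13]],[[0.45,0.7,0],[0,0,0.18]],[[0.5,0.778,0],[0,0,0.19]],[[0.5,0.778,0],[0,0,0.19]],[[0.5,0.778,0],[0,0,0.19]]])

```text
clock: 22.58
tcp_pos: [0.4744, -0.061, 0.1584]
orientation: [-1.574, -2.716, 0.006]
contact_force: [0.4, -0.3, -1.4]
grip_width: 0.0211
gripper_force: 34.9
```

Run:
```python
from h import *
T=ro+.001*rx-.058*ry+.15*Z; print(T,to(T,down(85.8)))
```

```text
[0.4798936 0.1974882 0.15     ] ([0.8859, 0.5334, 0.0313], [-0.0014, 0.0004, 0.1891])
```

Emit:
apply_moves(rows=[[[0.2,0.12,0],[0,0,0.04]],[[0.4,0.24,0.01],[0,0,0.09]],[[0.6,0.36,0.02],[0,0,0.14]],[[0.8,0.48,0.03],[0,0,0.185]],[[0.886,0.533,0.03],[0,0,0.189]],[[0.886,0.533,0.03],[0,0,0.189]],[[0.886,0.533,0.03],[0,0,0.189]],[[0.886,0.533,0.03],[0,0,0.189]]])

```text
clock: 23.58
tcp_pos: [0.4804, 0.1965, 0.1508]
orientation: [-2.304, -2.136, 0.007]
contact_force: [0.3, 0.2, -0.5]
grip_width: 0.0211
gripper_force: 34.9
```

Run:
```python
from h import *
w=snap('wrist')
for b in brown(w,.041,amin=300): print(b)
T=ro+.001*rx-.058*ry+.055*Z; o=telemetry.get_obs(); print(o['joints'].round(2),o['tcp_pos'],to(T,down(85.8)))
```

```text
([178, 0, 38, 86, 1398], array([439.3, 309.5]), array([47.7, 22.8]), 82.9)
([258, 0, 12, 50, 425], array([480.5, 316.4]), array([26.5,  6.4]), 85.2)
([263, 0, 30, 99, 1189], array([489.3, 301.2]), array([56., 17.]), 78.6)
([341, 0, 44, 71, 1671], array([538.5, 306.2]), array([38.4, 25.7]), 86.0)
([0, 6, 66, 130, 2444], array([331.5, 298.4]), array([83.5, 24.4]), 57.3)
([179, 152, 43, 109, 2053], array([428.5, 207.3]), array([76.2, 25. ]), 86.2)
([252, 167, 58, 208, 8778], array([478.5, 149.2]), array([164.8,  41.7]), 84.6)
([268, 210, 10, 57, 331], array([474.3, 181.9]), array([41.6,  5.9]), 83.6)
([306, 224, 23, 41, 640], array([505.3, 175.3]), array([30.5, 15.2]), 87.9)
([229, 234, 25, 31, 442], array([452.2, 175.7]), array([22.4, 16.5]), 87.9)
([364, 242, 20, 33, 467], array([545.3, 161.6]), array([24.4, 12.4]), 82.1)
[ 0.32  0.6  -1.09  1.97  0.65  0.98 -1.16] [0.48033779 0.19678388 0.15092805] ([0.0038, -0.0009, 0.3837], [-0.0009, 0.0009, -0.0006])
```

Emit:
apply_moves(rows=[[[0.004,0,0.12],[0,0,0]],[[0.004,0,0.24],[0,0,0]],[[0.004,0,0.34],[0,0,0]],[[0.004,0,0.384],[0,0,0]],[[0.004,0,0.4],[0,0,0]],[[0.004,0,0.415],[0,0,0]],[[0.004,0,0.43],[0,0,0]],[[0.004,0,0.43],[0,0,0]]])

```text
clock: 24.62
tcp_pos: [0.4799, 0.1994, 0.0439]
orientation: [-2.301, -2.139, 0.004]
contact_force: [-0.3, 0.0, -0.4]
grip_width: 0.0213
gripper_force: 35.0
```

Emit:
apply_moves(rows=[[[0,0,0.004],[0,0,0]],[[0,0,0.008],[0,0,0]],[[0,0,0.008],[0,0,0]]])

```text
clock: 25.0
tcp_pos: [0.4798, 0.1995, 0.0418]
orientation: [-2.3, -2.139, 0.005]
contact_force: [0.2, -0.6, -0.6]
grip_width: 0.0215
gripper_force: 35.0
```

Emit:
apply_moves(rows=[[[0,0,0.003],[0,0,0]],[[0,0,0.005],[0,0,0]],[[0,0,0.005],[0,0,0]]])

```text
clock: 25.38
tcp_pos: [0.4798, 0.1994, 0.0411]
orientation: [2.3, 2.139, -0.005]
contact_force: [-1.5, -2.3, 6.8]
grip_width: 0.0212
gripper_force: 35.9
```

Contact with the row floor at 6.8 N. Now release and lift.

Emit:
apply_moves(rows=[[[0,0,0],[0,0,0]],[[0,0,0],[0,0,0]],[[0,0,0],[0,0,0]],[[0,0,0],[0,0,0]]], jaw=-0.15)

```text
clock: 25.88
tcp_pos: [0.4797, 0.1995, 0.0405]
orientation: [-2.3, -2.139, 0.005]
contact_force: [0.6, 0.4, -0.8]
grip_width: 0.0362
gripper_force: 0.0
```

Emit:
apply_moves(rows=[[[0,0,-0.03],[0,0,0]],[[0,0,-0.1],[0,0,0]],[[0,0,-0.25],[0,0,0]],[[0,0,-0.45],[0,0,0]],[[0,0,-0.6],[0,0,0]],[[0,0,-0.6],[0,0,0]],[[0,0,-0.6],[0,0,0]],[[0,0,-0.6],[0,0,0]]])

```text
clock: 26.88
tcp_pos: [0.4795, 0.1993, 0.1897]
orientation: [-2.3, -2.139, 0.007]
contact_force: [0.1, 0.2, 0.3]
grip_width: 0.0363
gripper_force: 0.0
```

Run:
```python
from h import *
import pickle
o=telemetry.get_obs(); print(o['joints'].round(2),o['tcp_pos'],o['contact_force'],o['grip_width'])
w=snap('wrist'); print('wrist')
for b in brown(w,.041,amin=300): 
  p=np.r_[b[1]/1000,0]-ro; print(b,'rack xy',(rx@p).round(4),(ry@p).round(4))
t=snap('top');print('top')
for b in brown(t,.036,amin=100): 
  p=np.r_[b[1]/1000,0]-ro
  if abs(rx@p)<.09 and abs(ry@p)<.13: print(b,'rack xy',(rx@p).round(4),(ry@p).round(4))
a=pickle.load(open('top0.pkl','rb'))['frame'].astype(int); d=(np.abs(a-t['frame']).max(2)>60).astype(np.uint8)
n,l,s,ce=cv2.connectedComponentsWithStats(cv2.morphologyEx(d,cv2.MORPH_OPEN,np.ones((3,3))))
print([x.tolist() for x in s[1:] if x[4]>25])
```

```text
[ 0.36  0.55 -1.13  1.94  0.58  1.04 -1.11] [0.47952015 0.19927029 0.18968852] [0.11278825 0.18289298 0.31547639] 0.036258569143148164
wrist
([186, 0, 41, 92, 2736], array([436.9, 316.6]), array([60. , 24.7]), 87.5) rack xy -0.0507 0.0576
([261, 0, 33, 103, 2846], array([486.6, 308.8]), array([67.5, 21.3]), 87.6) rack xy -0.0006 0.0535
([335, 0, 40, 80, 2684], array([539.7, 313. ]), array([51. , 26.7]), 86.2) rack xy 0.0521 0.0616
([22, 24, 75, 113, 1832], array([324.5, 297. ]), array([93.1, 22.5]), 53.0) rack xy -0.1613 0.0297
([236, 138, 89, 130, 5492], array([479.6, 196.8]), array([105.8,  71.5]), 85.5) rack xy 0.0008 -0.0587
([195, 149, 36, 96, 2649], array([427.8, 206.9]), array([77.1, 24.8]), 86.1) rack xy -0.0516 -0.0525
([340, 231, 37, 37, 733], array([541.2, 155.3]), array([32.1, 29.2]), 82.7) rack xy 0.0653 -0.0955
top
[[137, 188, 15, 11, 73], [155, 198, 22, 21, 224], [144, 206, 8, 5, 33], [354, 213, 23, 34, 339], [117, 226, 6, 6, 28], [170, 228, 36, 14, 259], [210, 241, 136, 141, 3476], [120, 245, 11, 8, 57], [207, 309, 8, 7, 38], [272, 309, 9, 5, 39], [391, 319, 144, 80, 4526], [347, 338, 24, 15, 255], [306, 352, 24, 13, 158], [294, 367, 49, 24, 527], [525, 370, 35, 26, 647], [381, 406, 14, 6, 65]]
```

Emit:
apply_moves(rows=[[[-0.25,0,-0.05],[0,0,0]],[[-0.5,0,-0.1],[0,0,0]],[[-0.75,0,-0.1],[0,0,0]],[[-0.95,0,-0.1],[0,0,0]],[[-1,0,-0.1],[0,0,0]],[[-1,0,-0.1],[0,0,0]],[[-1,0,-0.1],[0,0,0]],[[-1,0,-0.1],[0,0,0]]])

```text
clock: 27.98
tcp_pos: [0.4622, -0.0478, 0.2162]
orientation: [-2.297, -2.143, 0.004]
contact_force: [0.3, -0.1, 0.1]
grip_width: 0.0363
gripper_force: 0.0
```

Run:
```python
from h import *
import pickle
o=telemetry.get_obs(); print(o['tcp_pos'],o['contact_force'])
t=snap('top')
for b in brown(t,.036,amin=100): 
  p=np.r_[b[1]/1000,0]-ro
  if abs(rx@p)<.09 and abs(ry@p)<.13: print(b,'rack xy',(rx@p).round(4),(ry@p).round(4))
a=pickle.load(open('top0.pkl','rb'))['frame'].astype(int); d=(np.abs(a-t['frame']).max(2)>60).astype(np.uint8)
n,l,s,ce=cv2.connectedComponentsWithStats(cv2.morphologyEx(d,cv2.MORPH_OPEN,np.ones((3,3))))
print([x.tolist() for x in s[1:] if x[4]>25])
```

```text
[ 0.46222997 -0.04777095  0.21622218] [ 0.26413642 -0.07154646  0.1377545 ]
([128, 205, 21, 9, 173], array([541.5, 316.1]), array([53.5, 21.4]), 91.5) rack xy 0.0536 0.0649
([117, 225, 37, 11, 299], array([485.6, 321.3]), array([95.8, 24.1]), 89.3) rack xy -0.0025 0.0659
([164, 228, 36, 12, 320], array([480.6, 197.3]), array([94.8, 24. ]), 85.5) rack xy 0.0017 -0.0581
([119, 245, 29, 10, 235], array([434.1, 323.5]), array([74.1, 22.1]), 88.1) rack xy -0.054 0.0643
([165, 250, 29, 10, 235], array([424. , 202.1]), array([74.1, 21.9]), 87.1) rack xy -0.0551 -0.0575
[[354, 213, 23, 34, 339], [164, 228, 38, 12, 321], [291, 237, 11, 6, 53], [315, 239, 11, 4, 42], [302, 247, 18, 21, 205], [165, 250, 31, 10, 248], [321, 267, 76, 101, 1448], [370, 297, 7, 4, 26], [284, 307, 18, 29, 178], [362, 309, 15, 7, 65], [388, 308, 9, 5, 31], [391, 314, 7, 4, 28], [402, 320, 133, 78, 3648], [375, 332, 7, 5, 30], [383, 332, 7, 5, 27], [391, 333, 9, 5, 41], [401, 333, 5, 6, 27], [299, 338, 24, 29, 278], [393, 351, 5, 7, 27], [313, 368, 15, 18, 155], [525, 370, 35, 26, 636], [304, 383, 11, 5, 40], [359, 399, 56, 21, 651], [326, 416, 10, 4, 29]]
```

Both offcuts are in their rows, at rack (−55, −58) and (2, −58) mm. The filed pieces haven't moved, the changed pixels fall only on the moved pieces and the arm or its shadow, and nothing touches the gripper. Handing in.

```bash
python3 -c "
from bench import job
print(job.hand_in())"
```

```text
the job is handed in; nothing more can be done
None
```

The job is handed in, with no verdict returned: the rocker measured on at about 0.25 rad (no change in the light itself showed in the pictures), loose_middle and loose_long are set down in the rows of their own length, and I saw nothing else move.

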